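Lock the reel post into the sloping bayonet socket

TASK

Take the taller of the two reel posts out of the rack and put it in the sloping socket of the label-reel bracket: pass its T-head straight through the slot, push it down against the spring, turn it a quarter turn either way and let it spring back up so that the head is locked in its cross groove, then let go of it. The socket has been shifted sideways along its guide rods and nobody measured how far, so feel or look for the slot. Leave the shorter post in the rack and do not disturb the label roll, jar and screwdriver.

Things in the scene. Friction and masses are not known exactly. Their poses are not given: they have to be found in the camera images.
- tall_grip (a point): Tall reel post: metal, 125 mm long, about 200 g, upright in a rack pocket. Point: centre of its grip, the flat-sided block at its top, 44 mm (x) by 20 mm (y) by 35 mm (z); pinch across the 20 mm. z runs up the post's axis. Below the grip: shaft 20 mm in diameter; flange 34 mm in diameter, its underside 80.5 mm below this point; neck 12 mm in diameter, 17 mm long; T-head.
- tall_head (a point): Centre of the T-head at the foot of the tall post: a bar 44 mm along x (the same x as the grip), 12 mm along y, 10 mm along z, on the post's axis, 102.5 mm below tall_grip. The bar's underside is 5 mm below this point.
- tall: The tall post as a whole; origin at the centre of the T-head's underside, 107.5 mm below tall_grip, same axes.
- short_grip (a point): Grip centre of the short reel post: the same shape but 88 mm long. It stands in the other rack pocket and stays there.
- rack: Fixed black plastic block, 190 mm (x) by 70 mm (y), 30 mm high; origin at the centre of its underside. Two pockets 48 x 16 mm, 20 mm deep, 50 mm either side of the origin along x, long sides along x; each holds a post's T-head. The posts stand in either order.
- bed_mid (a point): Point of the fixed aluminium bracket, 125 mm up, in the plane of the socket's flat top face, midway between the bracket's two cheeks. z: the face's outward normal, leaning 30 degrees from vertical, to the robot's side. y: level, along the guide rods. x: up the slope. The slot's centre lies on this y axis, from -10 to +10 mm from this point: where is not measured.
- bracket: The bracket: base plate 170 x 200 mm, cheeks 16 mm thick whose inner faces are 146 mm apart, two guide rods, and on them the socket block, face 84 x 84 mm, clamped (only some 60 N would shift it). In the face: a slot 47 mm along y and 15 mm along x. Origin: centre of the base's underside.
- slope: The sloping frame (origin and axes as bed_mid), for what lies below the face. Face plate 12 mm thick; in its underside a cross groove 4 mm deep, 51 mm along x, 17 mm along y, centred on the slot. A chamber 56 x 56 mm lies below. A sprung pad 12.5 mm below the face gives up to 17 mm: 3 N at first, 0.6 N more per mm.
- slot_down (a point): A point 13 mm below bed_mid, square to the face: the depth of the T-head's centre when locked (head along x, its top on the groove's ceiling 8 mm below the face, flange 9 mm off the face, about 6 N of spring). With the flange pushed onto the face (12 N) the head's top is 17 mm below the face, free to turn.
- label_roll: Bystander: roll of blank labels lying flat, 100 mm in diameter, 45 mm high, origin under its centre.
- jar: Bystander: capped jar, 60 mm in diameter, 100 mm high, origin under its centre.
- driver: Bystander: screwdriver lying on the table along its x, about 200 mm long.

How it is judged:
By the outcome, as a careful person would: the job done as asked, in the order asked, and still so for the second after the job is handed in, with the robot touching nothing.
It also fails if it takes over 58 s, if anything falls off the work surface, if the arm or the gripper's body presses on something with over 40 N, if the wrist force passes 120 N, or if a joint passes its speed limit or range.

ROBOT

A 6-joint arm with a two-finger parallel gripper is mounted at the origin on the work surface. World frame = base frame: x ahead of the robot, y to its left, z up, the work surface at z = 0. Lengths are in m, angles in rad, forces in N, time in s.
With the tool pointing down it reaches from about 0.25 to 0.725 m from the base axis. Payload 4 kg.
Tool frame: the origin (TCP) lies at the very end of the fingers, on their centre line; the grasp point (between the pads) lies 19 mm behind it; z points along the fingers, y is the direction in which the jaws open and shut (so a half turn about z gives the same grasp; the last joint's range is limited). The gripper opens to 85 mm and grips with 20 to 120 N. Pads are 22 mm wide; open, the fingers measure 114 mm over their backs; the gripper's body (76 mm by 85 mm) begins 54 mm behind the grasp point. The pads swing forward as they close: fully open they stand 13 mm farther back than shut.
Start: joints at [1.195, 0.241, 0.005, 1.335, 0, 1.571], TCP at [0.184, 0.465, 0.231] pointing down, gripper open.
Joint ranges: [-2.72, 2.72], [-1.05, 1.87], [-1.09, 1.28], [-1.99, 2.15], [-1.42, 1.44], [-3.14, 3.14]. Speed limits (rad/s): [2.79, 2.79, 3.14, 3.14, 3.14, 3.14].

INTERFACE

Orientations are given as a unit quaternion [x, y, z, w].
In Python, from workcell import bot gives the robot as it stands.
- The arm moves only by the shell command python3 -m crank 'ROWS'. ROWS is JSON, a list that holds one entry, the list of rows, each a list of 5 numbers: the shift along the tool's x, y, z in mm, then the turn about the tool's z in degrees, then the closure in counts, from 0 (fully open) to 255 (shut). In form: [[[tx, ty, tz, turn, grip], ...]]. A call has 1 to 12 rows; each row shifts and turns the pose as measured when the row begins, along the tool's axes as they then stand; what a row does not reach is not made up. A row lasts 1/8 s, in which the tool goes at most 62.5 mm and 10.7 degrees, less where a joint would pass 70% of its speed; a pose out of reach is approached as far as the arm can. A call is refused whole if a number of a shift passes 62.5 or a number of a turn 10.7, either way. A call with a gripper value outside its range is refused whole. The fingers move at their own pace and stop on an object; the grip force is fixed at half the most. Time passes only in rows, so rows that do not move let the fingers close. It gives the time, the measured TCP pose, the force and the opening at its end, in the units of the state.
- bot.get_obs(): the state, without advancing time (a new reading comes with each control period).
- bot.camera(name): name is "scene" or "top" or "wrist"; returns a dict with "img" (384x512x3 uint8, blue, green, red), "depth" (384x512 float32, m along the optical axis (not along the pixel's ray), 0 where there is no reading), "fx", "fy", "cx", "cy" (pixels), "D" ([k1, k2, p1, p2, k3] as OpenCV has them; the pictures are not rectified), "R" (3x3) and "t" (3): a world point X has camera coordinates R X + t; the wrist camera has in their place "T_tool_cam" (4x4, takes a point from camera to tool coordinates, whose origin is the TCP and whose axes are the flange's). Camera axes: x right, y down, z forward; pixel columns grow to the right and rows downward; lengths in m; the calibration is good to about 2 mm. A picture is of the moment at which its call begins: read the wrist's pose just before it.
- bot.job_done(): hands the job in, once; it reports no verdict.
The state is a dict: "clock": time; "joint_pos": joint angles; "joint_vel": joint speeds; "tau": joint torques, N m; "eef_pos": TCP position; "tool_rot": TCP orientation; "ft_force": force on the tool from outside, world axes, zero at the start; "ft_torque": the same for the moment, N m; "grip_width": finger opening in m.
Only numpy, scipy, OpenCV 4.12 (cv2) and the standard library are available. Lean on these libraries where they do the work, as an engineer would, in place of code of your own. Each camera call takes 0.05 s, during which the arm holds its last target.

## Working session

There is one attempt and no reset: what is moved stays moved. The work goes in short steps, Python scripts to look and compute and a shell command to move; the robot and the scene stay as the last step left them, time stands still between calls to the robot, and variables do not carry over. Pictures are saved under pics/ and viewed, and the job is handed in when it is done.

```bash
ls; mkdir -p pics; python3 - <<'E'
from workcell import bot
import cv2,numpy as np
o=bot.get_obs(); print({k:np.round(v,3) for k,v in o.items()})
for n in ["scene","top"]:
    c=bot.camera(n); cv2.imwrite(f"pics/{n}0.png",c["img"])
    np.savez(f"{n}0.npz",**c)
    print(n,c["fx"],c["fy"],c["cx"],c["cy"],c["D"],c["R"],c["t"])
    print("cam pos",-np.array(c["R"]).T@c["t"])
E
```

```text
pics
{'clock': np.float64(0.0), 'joint_pos': array([1.195, 0.241, 0.004, 1.335, 0.   , 1.571]), 'joint_vel': array([ 0.   ,  0.001, -0.001,  0.001,  0.001,  0.   ]), 'tau': array([-1.0000e-03, -3.7232e+01,  2.5241e+01,  1.7000e-02, -0.0000e+00,
       -0.0000e+00]), 'eef_pos': array([0.183, 0.465, 0.23 ]), 'tool_rot': array([ 0.187,  0.982, -0.001, -0.   ]), 'ft_force': array([0.016, 0.625, 0.329]), 'ft_torque': array([ 0.004, -0.   ,  0.01 ]), 'grip_width': np.float64(0.085)}
scene 429.86881873334863 429.86881873334863 255.29909350103614 183.70989438688287 [0.01569317 0.         0.         0.         0.        ] [[ 0.64078055  0.76760472  0.01353824]
 [ 0.57110465 -0.46481316 -0.67660048]
 [-0.51306897  0.44128418 -0.73622585]] [-0.37851228 -0.22133085  1.64349011]
cam pos [ 1.21217016 -0.53757587  1.06535173]
top 382.2998243739755 382.2998243739755 258.47128769885205 187.58519251668002 [-0.11198544  0.          0.          0.          0.        ] [[-0.01576426 -0.99986981 -0.00344359]
 [-0.99062563  0.01608571 -0.13565438]
 [ 0.13569212  0.00127282 -0.99075024]] [0.06886173 0.51960957 1.22780298]
cam pos [0.34922093 0.0589317  1.28717054]
```

View pics/scene0.png

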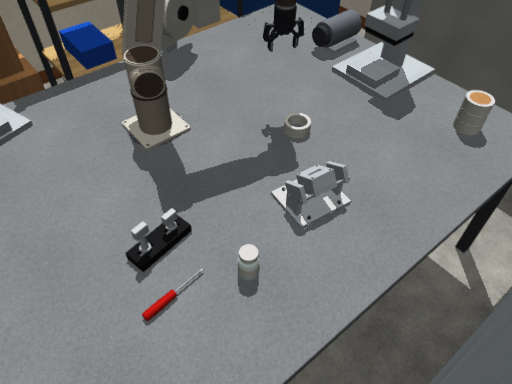

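View pics/top0.png

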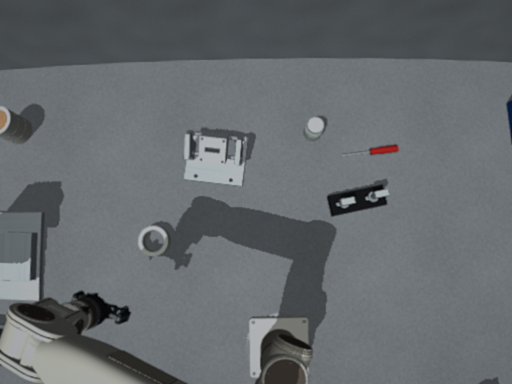

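Top view: bracket with socket near (213,150), rack at (358,200) with two posts (345,202) and (376,196), jar (315,126), driver (370,151), label roll (153,240). I'll zoom and use depth next.

```bash
cat > h.py <<'E'
import numpy as np,cv2
from scipy.spatial.transform import Rotation as Ro
def K(c): return np.array([[c["fx"],0,c["cx"]],[0,c["fy"],c["cy"]],[0,0,1.]],float)
def cloud(c,R=None,t=None):
    """world points per pixel"""
    h,w=c["depth"].shape
    v,u=np.mgrid[0:h,0:w]
    p=cv2.undistortPoints(np.stack([u,v],-1).reshape(-1,1,2).astype(np.float64),K(c),np.array(c["D"],float)).reshape(h,w,2)
    d=c["depth"].astype(float)
    P=np.concatenate([p*d[...,None],d[...,None]],-1)
    P[d<=0]=np.nan
    if R is None: R,t=np.array(c["R"]),np.array(c["t"])
    return (P-t)@R
def ray(c,u,v,z):
    p=cv2.undistortPoints(np.array([[[u,v]]],float),K(c),np.array(c["D"],float))[0,0]
    R,t=np.array(c["R"]),np.array(c["t"]); C=-R.T@t; d=R.T@np.array([p[0],p[1],1]); return C+d*(z-C[2])/d[2]
def wristpose(o,c):
    T=np.eye(4);T[:3,:3]=Ro.from_quat(o["tool_rot"]).as_matrix();T[:3,3]=o["eef_pos"]
    M=T@np.array(c["T_tool_cam"]); # cam->world
    R=M[:3,:3].T; return R,-R@M[:3,3]
E
python3 - <<'E'
from h import *
for n,(a,b,c_,d) in {"scene":(100,220,190,300),"top":(170,110,420,230)}.items():
    c=dict(np.load(n+"0.npz")); 
    a,b,e,f=a,b,c_,d
    im=c["img"]
c=dict(np.load("scene0.npz"));im=c["img"]
A=cv2.resize(im[190:280,110:210],None,fx=4,fy=4,interpolation=cv2.INTER_CUBIC)
B=cv2.resize(im[145:235,260:360],None,fx=4,fy=4,interpolation=cv2.INTER_CUBIC)
c2=dict(np.load("top0.npz"));im=c2["img"]
C=cv2.resize(im[115:205,170:270],None,fx=4,fy=4,interpolation=cv2.INTER_CUBIC)
D=cv2.resize(im[155:245,310:410],None,fx=4,fy=4,interpolation=cv2.INTER_CUBIC)
cv2.imwrite("pics/crops.png",cv2.resize(np.vstack([np.hstack([A,B]),np.hstack([D,C])]),(660,594)))
P=cloud(c2)
# rack posts: height above
reg=P[170:230,310:410].reshape(-1,3); 
m=np.isfinite(reg[:,2])&(reg[:,2]>0.06)&(reg[:,2]<.3)
q=reg[m]; lab=q[:,1]
print(len(q)); 
n_,L,st,ct=cv2.connectedComponentsWithStats((np.nan_to_num(P[...,2])>0.06).astype(np.uint8))
for i in range(1,n_):
    if st[i,4]>15:
        pts=P[L==i]; print(ct[i],st[i,4],np.median(pts,0),pts.min(0),pts.max(0))
for n in(c2,c):
    print("table",np.nanmedian(cloud(n)[...,2]))
E
```

```text
215
[34.75970425  2.94269871] 541 [1.22167604 0.89973715 0.0785611 ] [1.21525912 0.6310368  0.06000921] [1.22661831 1.04168644 0.12164534]
[504.60714286   0.53571429] 28 [ 1.2201855  -0.88696282  0.06487148] [ 1.21526775 -0.91841162  0.06006311] [ 1.22313078 -0.85375959  0.07724443]
[  9.56157635 124.00656814] 609 [0.73916501 0.89622846 0.11767177] [0.69948526 0.87807472 0.06008075] [0.79821893 0.94919443 0.1410832 ]
[314.22580645 126.74193548] 279 [ 0.70776053 -0.12249095  0.09859664] [ 0.68401516 -0.15535225  0.0604463 ] [ 0.73758953 -0.09672505  0.1065399 ]
[212.55325035 146.72890733] 1446 [0.64040152 0.2020865  0.11705887] [0.58774487 0.10403234 0.06008818] [0.70716882 0.296412   0.15028245]
[379.93103448 193.51724138] 116 [ 0.4838414  -0.3131161   0.13301854] [ 0.47165961 -0.33857777  0.06248309] [ 0.49704289 -0.29533573  0.14044435]
[346.61616162 200.94949495] 99 [ 0.46506777 -0.21636993  0.09677152] [ 0.45357925 -0.23961924  0.0659776 ] [ 0.47774483 -0.19749815  0.10377688]
[ 14.92781521 255.78055823] 1039 [0.29939901 0.87848181 0.06212785] [0.22013953 0.81918187 0.06000645] [0.379691   0.93950125 0.06924889]
[ 70.39292692 344.48475967] 10236 [0.17398644 0.40678896 0.68187639] [-0.056165    0.17686169  0.06538669] [0.24093079 0.92739657 0.72548155]
[284.0468012  359.98969515] 2329 [0.04093648 0.00343283 0.29701433] [-0.02945347 -0.0747928   0.06029154] [0.09657621 0.07770034 0.31411837]
table 0.0001072741852804289
table -0.0009396029846736268
```

View pics/crops.png

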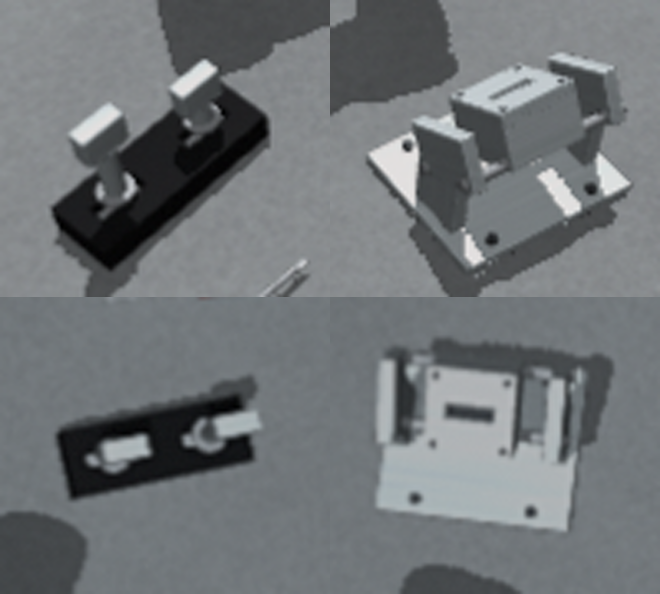

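```bash
cat >> h.py <<'E'
def state():
    from workcell import bot
    o=bot.get_obs(); R=Ro.from_quat(o["tool_rot"]).as_matrix()
    return o,R
def show(o,R):
    print("t",round(float(o["clock"]),2),"pos",np.round(np.array(o["eef_pos"])*1e3,1),"x",np.round(R[:,0],3),"y",np.round(R[:,1],3),"z",np.round(R[:,2],3),"az_y",round(float(np.degrees(np.arctan2(R[1,1],R[0,1]))),1),
     "F",np.round(o["ft_force"],1),"T",np.round(o["ft_torque"],2),"w",round(float(o["grip_width"])*1e3,1),"q",np.round(o["joint_pos"],2))
def go(p):
    o,R=state(); show(o,R); d=R.T@(np.array(p)-o["eef_pos"])*1e3; print("tool shift mm",np.round(d,1)); return d
E
python3 - <<'E'
from h import *
from workcell import bot
c=bot.camera("wrist"); print(np.round(c["T_tool_cam"],3),c["fx"],c["cx"],c["cy"],c["D"])
c=dict(np.load("top0.npz")); P=cloud(c); im=c["img"]
# rack black mask
g=im.max(2); m=((g<45)&(P[...,2]>0.015)&(P[...,2]<0.05)).astype(np.uint8); m[:,:300]=0; m[:,420:]=0;m[:160]=0;m[240:]=0
pts=P[m>0]; print(len(pts),np.median(pts,0)); r=cv2.minAreaRect((pts[:,:2]*1000).astype(np.float32)); print("rack",r)
for lo,hi,nm in[(.128,.139,"tall"),(.092,.102,"short")]:
    s=np.zeros_like(m);s[180:215,325:400]=1
    q=P[(s>0)&(P[...,2]>lo)&(P[...,2]<hi)]
    print(nm,len(q),q.mean(0),cv2.minAreaRect((q[:,:2]*1000).astype(np.float32)))
# bracket face plane: base plate
b=(P[...,2]>0.003)&(P[...,2]<0.02); b[:,:175]=0;b[:,255:]=0;b[:120]=0;b[190:]=0
q=P[b]; print("base",len(q),cv2.minAreaRect((q[:,:2]*1000).astype(np.float32)))
E
```

```text
[[-0.001 -0.948 -0.319  0.082]
 [ 1.    -0.001 -0.001  0.   ]
 [ 0.    -0.319  0.948 -0.142]
 [ 0.     0.     0.     1.   ]] 283.1185596568752 253.72703285062727 193.18073434497757 [-0.04630317  0.          0.          0.          0.        ]
775 [ 0.47257858 -0.26519091  0.02957346]
rack ((475.8705749511719, -267.2031555175781), (67.31433868408203, 188.1051483154297), 10.502994537353516)
tall 88 [ 0.48464124 -0.31677633  0.13395313] ((484.7149963378906, -316.6271057128906), (20.104129791259766, 44.048805236816406), 11.112276077270508)
short 79 [ 0.4664605  -0.21853235  0.0975654 ] ((466.833984375, -218.742919921875), (19.868473052978516, 40.57363510131836), 10.315234184265137)
base 1950 ((644.387451171875, 212.04537963867188), (276.1600341796875, 244.71275329589844), 89.13524627685547)
```

```bash
python3 -m crank '[[[0,0,-20,9.6,0],[0,0,-20,9.6,0],[0,0,-20,9.6,0],[0,0,-20,9.6,0],[0,0,-20,9.6,0],[0,0,-20,9.6,0]]]'; python3 - <<'E'
from h import *
go([.62,.24,.35])
E
```

```text
clock: 0.9
eef_pos: [0.1826, 0.4628, 0.3496]
tool_rot: [0.65, 0.76, -0.006, 0.002]
ft_force: [0.5, -0.3, -0.1]
grip_width: 0.0853
t 0.9 pos [182.6 462.8 349.6] x [-0.156  0.988 -0.011] y [ 0.988  0.156 -0.006] z [-0.005 -0.011 -1.   ] az_y 9.0 F [ 0.5 -0.3 -0.1] T [ 0.03  0.03 -0.03] w 85.3 q [1.19 0.23 0.3  1.65 0.   2.61]
tool shift mm [-2.882e+02  3.973e+02  2.000e-01]
```

```bash
python3 -m crank '[[[-32,44,0,0,0],[-32,44,0,0,0],[-32,44,0,0,0],[-32,44,0,0,0],[-32,44,0,0,0],[-32,44,0,0,0],[-32,44,0,0,0],[-32,44,0,0,0],[-32,44,0,0,0],[0,0,0,0,0]]]'; python3 - <<'E'
from h import *
from workcell import bot
o,R=state();show(o,R)
c=bot.camera("wrist"); np.savez("w1.npz",pos=o["eef_pos"],rot=o["tool_rot"],**c); cv2.imwrite("pics/w1.png",c["img"])
E
```

```text
clock: 2.15
eef_pos: [0.6321, 0.2354, 0.3435]
tool_rot: [0.648, 0.762, -0.008, -0.001]
ft_force: [-0.6, 1.0, -0.6]
grip_width: 0.0855
t 2.15 pos [632.1 235.4 343.5] x [-0.16   0.987 -0.009] y [ 0.987  0.16  -0.013] z [-0.012 -0.011 -1.   ] az_y 9.2 F [-0.6  1.  -0.6] T [-0.02  0.05  0.03] w 85.5 q [ 0.36  0.68  0.98  1.88 -0.01  1.77]
```

View pics/w1.png

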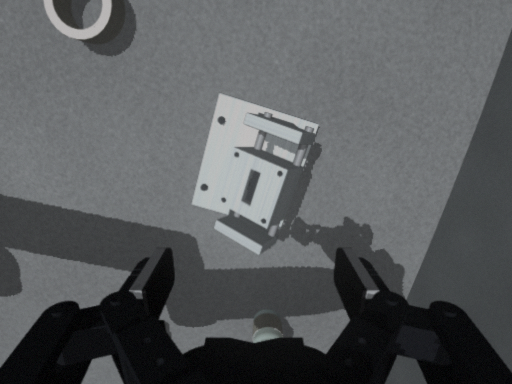

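The wrist view shows the socket face around (258,187), with its dark slot at (251,187). I'll measure it.

```bash
cat >m1.py <<'E'
from h import *
import sys
def meas(f,box,pic=None):
    c=dict(np.load(f)); o={"tool_rot":c["rot"],"eef_pos":c["pos"]}
    R,t=wristpose(o,c); P=cloud(c,R,t); g=cv2.cvtColor(c["img"],cv2.COLOR_BGR2GRAY)
    print("tablez",np.nanmedian(P[30:80,200:400,2]))
    x0,y0,x1,y1=box
    # face plane: robust fit of points in box with z 0.09-0.155
    q=P[y0:y1,x0:x1].reshape(-1,3); q=q[np.isfinite(q).all(1)&(q[:,2]>.095)&(q[:,2]<.16)]
    rng=np.random.default_rng(0);best=0
    for _ in range(500):
        a=q[rng.choice(len(q),3,False)];n=np.cross(a[1]-a[0],a[2]-a[0]);L=np.linalg.norm(n)
        if L<1e-5:continue
        n/=L; 
        if n[2]<0:n=-n
        if abs(n[2]-.866)>.05: continue
        k=abs((q-a[0])@n)<.0015
        if k.sum()>best:best=k.sum();bk=k
    s=q[bk]; cen=s.mean(0); n=np.linalg.svd(s-cen)[2][2]; n*=np.sign(n[2])
    print("face n",n,"tilt",np.degrees(np.arccos(n[2])),"az",np.degrees(np.arctan2(-n[1],-n[0])),"cen",cen,best)
    y=np.cross([0,0,1],np.cross([0,0,1],n)); 
    yax=np.cross(n,[0,0,1.]); yax/=np.linalg.norm(yax)
    if yax[1]<0:yax=-yax
    xax=np.cross(yax,n)
    # extents in-plane
    e=(s-cen)@np.c_[xax,yax]; r=cv2.minAreaRect((e*1000).astype(np.float32)); print("face rect(mm, x,y rel)",r)
    # slot: dark contour, rays onto plane
    m=np.zeros_like(g); m[y0:y1,x0:x1]=(g[y0:y1,x0:x1]<90)*255
    cs,_=cv2.findContours(m,cv2.RETR_EXTERNAL,cv2.CHAIN_APPROX_NONE)
    C=-R.T@t
    for k in cs:
        if cv2.contourArea(k)<60: continue
        u=cv2.undistortPoints(k.astype(np.float64),K(c),np.array(c["D"],float)).reshape(-1,2)
        d=np.c_[u,np.ones(len(u))]@R; X=C+d*(((cen-C)@n)/(d@n))[:,None]
        e=(X-cen)@np.c_[xax,yax]*1000
        rr=cv2.minAreaRect(e.astype(np.float32)); print("dark",k.reshape(-1,2).mean(0),rr, "world",cen+(rr[0][0]*xax+rr[0][1]*yax)/1000)
    return P,c,n,xax,yax,cen
if __name__=="__main__":
    meas("w1.npz",(215,140,300,235))
E
python3 m1.py
```

```text
tablez -0.00016616711372661227
face n [-0.49554314  0.0667407   0.8660154 ] tilt 30.001146345666715 az -7.670548755197411 cen [0.63159649 0.20224075 0.1261222 ] 3009
face rect(mm, x,y rel) ((-2.3467788696289062, -1.6944923400878906), (84.49584197998047, 85.38633728027344), 89.99832153320312)
dark [250.5915493  186.73239437] ((-1.371133804321289, -0.3715476989746094), (44.83290481567383, 12.127391815185547), 89.23143005371094) world [0.6303701  0.20203102 0.12543661]
dark [270.15254237 199.41646489] ((24.424530029296875, -8.286609649658203), (119.35840606689453, 116.9764175415039), 89.7430648803711) world [0.65145317 0.19120499 0.13833489]
```

```bash
python3 - <<'E'
from h import *
go([.4846,-.3167,.25])
E
```

```text
t 2.2 pos [630.5 236.5 345. ] x [-0.162  0.987 -0.008] y [ 0.987  0.162 -0.013] z [-0.011 -0.01  -1.   ] az_y 9.3 F [-0.4 -0.9 -0.3] T [-0.01  0.03  0.02] w 85.6 q [ 0.36  0.67  0.97  1.89 -0.01  1.77]
tool shift mm [-521.5 -232.2  102.3]
```

```bash
python3 -m crank '[[[-52,-23,10,-0.2,0],[-52,-23,10,-0.2,0],[-52,-23,10,-0.2,0],[-52,-23,10,-0.2,0],[-52,-23,10,-0.2,0],[-52,-23,10,-0.2,0],[-52,-23,10,-0.2,0],[-52,-23,10,-0.2,0],[-52,-23,10,0,0],[-52,-23,10,0,0],[0,0,0,0,0]]]'; python3 - <<'E'
from h import *
from workcell import bot
o,R=state();show(o,R)
c=bot.camera("wrist"); np.savez("w2.npz",pos=o["eef_pos"],rot=o["tool_rot"],**c); cv2.imwrite("pics/w2.png",c["img"])
R,t=wristpose(o,c); P=cloud(c,R,t)
for lo,hi,nm in[(.128,.141,"tall"),(.092,.104,"short")]:
    q=P.reshape(-1,3); q=q[np.isfinite(q).all(1)]; q=q[(q[:,2]>lo)&(q[:,2]<hi)&(abs(q[:,0]-.475)<.08)&(abs(q[:,1]+.267)<.11)]
    q=q[np.linalg.norm(q[:,:2]-np.median(q[:,:2],0),axis=1)<.03]
    print(nm,len(q),np.median(q,0),cv2.minAreaRect((q[:,:2]*1000).astype(np.float32)))
go([.4846,-.3167,.1])
E
```

```text
clock: 3.58
eef_pos: [0.4891, -0.3177, 0.2535]
tool_rot: [0.628, 0.778, -0.004, 0.003]
ft_force: [0.2, 0.6, -0.8]
grip_width: 0.0854
t 3.58 pos [ 489.1 -317.7  253.5] x [-0.212  0.977 -0.009] y [ 0.977  0.212 -0.003] z [-0.001 -0.01  -1.   ] az_y 12.2 F [ 0.2  0.6 -0.8] T [ 0.04 -0.04  0.01] w 85.4 q [-0.57  0.4   0.28  1.45 -0.01  0.79]
tall 876 [ 0.48529998 -0.31882076  0.13473331] ((485.8466491699219, -320.4278259277344), (19.50188446044922, 43.30632781982422), 11.702030181884766)
short 938 [ 0.46723643 -0.22177803  0.09759427] ((467.5155334472656, -222.29612731933594), (19.685365676879883, 44.08879089355469), 11.611760139465332)
t 3.62 pos [ 489.9 -315.9  254.2] x [-0.214  0.977 -0.009] y [ 0.977  0.214 -0.002] z [ 0.    -0.009 -1.   ] az_y 12.4 F [0.3 0.8 0.4] T [ 0.02 -0.02  0.03] w 85.3 q [-0.57  0.4   0.28  1.45 -0.01  0.79]
tool shift mm [  1.8  -5.  154.2]
```

View pics/w2.png

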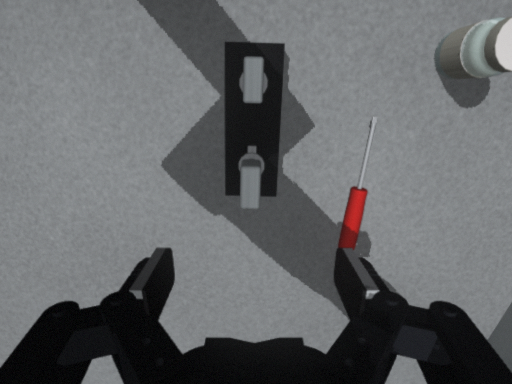

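```bash
python3 -m crank '[[[-1,-3,35,0.4,0],[-1,-2,35,0.3,0],[0,0,35,0,0],[0,0,30,0,0],[0,0,16,0,0],[0,0,3,0,0],[0,0,0,0,0]]]'; python3 - <<'E'
from h import *
go([.4855,-.3187,.1])
E
```

```text
clock: 4.5
eef_pos: [0.4917, -0.3052, 0.1049]
tool_rot: [0.624, 0.782, -0.001, 0.008]
ft_force: [-0.9, 0.5, -0.5]
grip_width: 0.0853
t 4.5 pos [ 491.7 -305.2  104.9] x [-0.222  0.975 -0.014] y [0.975 0.222 0.01 ] z [ 0.013 -0.011 -1.   ] az_y 12.8 F [-0.9  0.5 -0.5] T [ 0.    0.   -0.07] w 85.3 q [-0.55  0.46 -0.01  1.08 -0.    0.79]
tool shift mm [-11.7  -9.1   5. ]
```

```bash
python3 -m crank '[[[-12,-9,5,1,0],[0,0,0,0,0]]]'; python3 - <<'E'
from h import *
go([.4855,-.3187,.1])
go([.4855,-.3187,.1])
E
```

```text
clock: 4.75
eef_pos: [0.4867, -0.3198, 0.102]
tool_rot: [0.63, 0.776, -0.0, 0.01]
ft_force: [0.3, 0.0, -0.5]
grip_width: 0.0854
t 4.75 pos [ 486.7 -319.8  102. ] x [-0.205  0.979 -0.017] y [0.979 0.205 0.013] z [ 0.016 -0.014 -1.   ] az_y 11.8 F [ 0.3  0.  -0.5] T [ 0.06 -0.   -0.06] w 85.4 q [-0.58  0.47 -0.01  1.07 -0.    0.78]
tool shift mm [ 1.3 -1.   2. ]
t 4.75 pos [ 486.7 -319.8  102. ] x [-0.205  0.979 -0.017] y [0.979 0.205 0.013] z [ 0.016 -0.014 -1.   ] az_y 11.8 F [ 0.3  0.  -0.5] T [ 0.06 -0.   -0.06] w 85.4 q [-0.58  0.47 -0.01  1.07 -0.    0.78]
tool shift mm [ 1.3 -1.   2. ]
```

```bash
python3 -m crank '[[[1,-1,1,0,255],[0,0,0,0,255],[0,0,0,0,255],[0,0,0,0,255],[0,0,0,0,255],[0,0,0,0,255]]]'; python3 - <<'E'
from h import *
go([.4855,-.3187,.3])
E
```

```text
clock: 5.5
eef_pos: [0.4855, -0.3201, 0.1019]
tool_rot: [0.631, 0.776, -0.0, 0.011]
ft_force: [-0.3, -0.6, 0.6]
grip_width: 0.0196
t 5.5 pos [ 485.5 -320.1  101.9] x [-0.203  0.979 -0.018] y [0.979 0.204 0.014] z [ 0.017 -0.015 -1.   ] az_y 11.8 F [-0.3 -0.6  0.6] T [-0.03  0.14 -0.03] w 19.6 q [-0.58  0.47 -0.02  1.07 -0.    0.78]
tool shift mm [  -2.2    3.  -198.1]
```

```bash
python3 -m crank '[[[0,0,-10,0,255],[0,0,-12,0,255],[0,0,-40,0,255],[0,0,-45,6.5,255],[0,0,-45,6.5,255],[0,0,-45,6.5,255],[0,0,0,0,255]]]'; python3 - <<'E'
from h import *
go([.69,-.093,.3])
E
```

```text
clock: 6.38
eef_pos: [0.4811, -0.316, 0.3074]
tool_rot: [0.757, 0.654, 0.002, 0.01]
ft_force: [0.1, -0.4, -2.0]
grip_width: 0.0191
t 6.38 pos [ 481.1 -316.   307.4] x [ 0.145  0.989 -0.011] y [ 0.989 -0.145  0.017] z [ 0.016 -0.013 -1.   ] az_y -8.3 F [ 0.1 -0.4 -2. ] T [-0.03  0.02  0.  ] w 19.1 q [-0.58  0.36  0.37  1.56 -0.    1.14]
tool shift mm [251.  174.1   7.7]
```

```bash
python3 -m crank '[[[42,29,0,0,255],[42,29,0,0,255],[42,29,0,0,255],[42,29,0,0,255],[42,29,0,0,255],[41,29,0,0,255],[0,0,0,0,255]]]'; python3 - <<'E'
from h import *
go([.69,-.093,.3])
E
```

```text
clock: 7.25
eef_pos: [0.6926, -0.0865, 0.2987]
tool_rot: [0.756, 0.654, -0.003, 0.005]
ft_force: [-0.0, -1.4, -2.8]
grip_width: 0.0191
t 7.25 pos [692.6 -86.5 298.7] x [ 0.144  0.99  -0.011] y [ 0.99  -0.144  0.004] z [ 0.002 -0.011 -1.   ] az_y -8.3 F [-0.  -1.4 -2.8] T [-0.02  0.02 -0.04] w 19.1 q [-0.12  0.69  0.88  1.76 -0.01  1.6 ]
tool shift mm [-6.8 -1.6 -1.3]
```

```bash
python3 -m crank '[[[0,40,0,0,255],[0,40,0,0,255],[0,40,0,0,255]]]'; python3 - <<'E'
from h import *
o,R=state();show(o,R)
E
```

```text
clock: 7.62
eef_pos: [0.7656, -0.0991, 0.266]
tool_rot: [0.755, 0.655, 0.002, 0.012]
ft_force: [-0.1, 0.7, -2.0]
grip_width: 0.0191
t 7.62 pos [765.6 -99.1 266. ] x [ 0.142  0.99  -0.012] y [ 0.99  -0.141  0.021] z [ 0.019 -0.015 -1.   ] az_y -8.1 F [-0.1  0.7 -2. ] T [-0.    0.04 -0.05] w 19.1 q [-0.12  0.93  1.27  1.89 -0.01  1.59]
```

```bash
python3 -m crank '[[[0,40,-40,0,255],[0,40,-40,0,255]]]'; python3 - <<'E'
from h import *
o,R=state();show(o,R)
E
```

```text
clock: 7.88
eef_pos: [0.7733, -0.1021, 0.303]
tool_rot: [0.755, 0.654, 0.026, 0.039]
ft_force: [-0.3, -1.1, -1.3]
grip_width: 0.0195
t 7.88 pos [ 773.3 -102.1  303. ] x [ 0.142  0.99  -0.012] y [ 0.986 -0.141  0.092] z [ 0.09  -0.024 -0.996] az_y -8.1 F [-0.3 -1.1 -1.3] T [ 0.04  0.14 -0.03] w 19.5 q [-0.13  0.89  1.27  1.86 -0.01  1.59]
```

Pushing at the reach limit tilts the tool outward, as needed (now 5°). I'll continue.

```bash
python3 -m crank '[[[0,40,-40,0,255],[0,40,-40,0,255],[0,40,-40,0,255],[0,40,-40,0,255]]]'; python3 - <<'E'
from h import *
o,R=state();show(o,R)
E
```

```text
clock: 8.38
eef_pos: [0.7783, -0.1038, 0.4073]
tool_rot: [0.748, 0.649, 0.085, 0.105]
ft_force: [0.2, -0.5, -2.9]
grip_width: 0.019
t 8.38 pos [ 778.3 -103.8  407.3] x [ 0.142  0.99  -0.01 ] y [ 0.954 -0.135  0.267] z [ 0.263 -0.047 -0.964] az_y -8.0 F [ 0.2 -0.5 -2.9] T [ 0.08  0.48 -0.01] w 19.0 q [-0.13  0.76  1.27  1.81 -0.01  1.58]
```

```bash
python3 -m crank '[[[0,40,-40,0,255],[0,40,-40,0,255],[0,40,-40,0,255],[0,40,-40,0,255]]]'; python3 - <<'E'
from h import *
o,R=state();show(o,R)
E
```

```text
clock: 8.88
eef_pos: [0.7659, -0.1019, 0.5112]
tool_rot: [0.737, 0.64, 0.139, 0.166]
ft_force: [0.1, 0.7, -1.8]
grip_width: 0.0189
t 8.88 pos [ 765.9 -101.9  511.2] x [ 0.142  0.99  -0.009] y [ 0.898 -0.125  0.423] z [ 0.417 -0.068 -0.906] az_y -7.9 F [ 0.1  0.7 -1.8] T [ 0.1   0.67 -0.03] w 18.9 q [-0.13  0.63  1.27  1.77 -0.01  1.58]
```

```bash
python3 -m crank '[[[0,40,-40,0,255],[0,40,-40,0,255]]]'; python3 - <<'E'
from h import *
n=np.array([-0.49554314,0.0667407,0.8660154])
o,R=state();show(o,R)
print("tilt err in tool frame", R.T@(-n))
# standoff: grip so that head 60mm above slot: TCP = slot + n*(60+102.5-19...)
slot=np.array([.6304,.2020,.1254])
go(slot+n*(.0835+.080))
E
```

```text
clock: 9.12
eef_pos: [0.7529, -0.1001, 0.564]
tool_rot: [0.73, 0.634, 0.165, 0.196]
ft_force: [0.6, 0.6, -2.3]
grip_width: 0.0191
t 9.12 pos [ 752.9 -100.1  564. ] x [ 0.141  0.99  -0.008] y [ 0.861 -0.119  0.495] z [ 0.489 -0.077 -0.869] az_y -7.9 F [ 0.6  0.6 -2.3] T [ 0.07  0.71 -0.03] w 19.1 q [-0.13  0.57  1.27  1.76 -0.01  1.58]
tilt err in tool frame [0.01089639 0.00564804 0.99992468]
t 9.12 pos [ 752.9 -100.1  564. ] x [ 0.141  0.99  -0.008] y [ 0.861 -0.119  0.495] z [ 0.489 -0.077 -0.869] az_y -7.9 F [ 0.6  0.6 -2.3] T [ 0.07  0.71 -0.03] w 19.1 q [-0.13  0.57  1.27  1.76 -0.01  1.58]
tool shift mm [ 283.5 -359.4  134.5]
```

```bash
python3 -m crank '[[[31,-40,0,0,255],[31,-40,0,0,255],[31,-40,0,0,255],[31,-40,0,0,255],[31,-40,0,0,255],[31,-40,0,0,255],[31,-40,0,0,255],[31,-40,0,0,255],[31,-40,0,0,255],[0,0,0,0,255]]]'; python3 - <<'E'
from h import *
n=np.array([-0.49554314,0.0667407,0.8660154])
slot=np.array([.6304,.2020,.1254])
go(slot+n*(.0835+.080)); o,R=state(); print(R.T@(-n))
from workcell import bot
c=bot.camera("wrist"); np.savez("w3.npz",pos=o["eef_pos"],rot=o["tool_rot"],**c); cv2.imwrite("pics/w3.png",c["img"])
E
```

```text
clock: 10.38
eef_pos: [0.4839, 0.2179, 0.3927]
tool_rot: [0.728, 0.631, 0.177, 0.202]
ft_force: [-0.6, 0.4, -3.1]
grip_width: 0.0191
t 10.38 pos [483.9 217.9 392.7] x [0.14  0.99  0.003] y [ 0.847 -0.122  0.518] z [ 0.513 -0.07  -0.856] az_y -8.2 F [-0.6  0.4 -3.1] T [0.08 0.73 0.01] w 19.1 q [ 0.63 -0.05 -0.04  1.17 -0.37  2.26]
tool shift mm [  3.9  -9.  141.4]
[ 8.46980033e-04 -2.04626565e-02  9.99790258e-01]
```

View pics/w3.png

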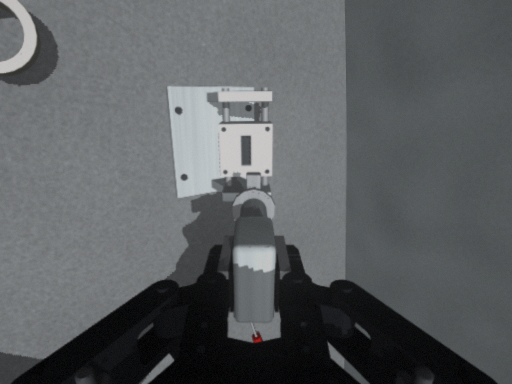

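Slot visible at (246,150), T-head end at (254,181), flange at (254,208). Measure slot and head in the tool frame.

```bash
cat > m3.py <<'E'
from m1 import *
def rel(f,box,thr=90):
    c=dict(np.load(f)); T=np.array(c["T_tool_cam"]); R=T[:3,:3].T; t=-R@T[:3,3]
    # everything in tool coordinates
    P=cloud(c,R,t); g=cv2.cvtColor(c["img"],cv2.COLOR_BGR2GRAY)
    Rt=Ro.from_quat(c["rot"]).as_matrix(); n=Rt.T@np.array([-0.49554314,0.0667407,0.8660154])
    x0,y0,x1,y1=box; q=P[y0:y1,x0:x1].reshape(-1,3); q=q[np.isfinite(q).all(1)]
    h=q@n; hm=np.median(h); k=abs(h-hm)<.002; s=q[k]; cen=s.mean(0); nf=np.linalg.svd(s-cen)[2][2]; nf*=np.sign(nf@n)
    print("face n in tool (cam fit)",np.round(nf,4),"from pose",np.round(n,4),"n pts",k.sum(),"cen",np.round(cen*1e3,1))
    m=np.zeros_like(g); m[y0:y1,x0:x1]=(g[y0:y1,x0:x1]<thr)*255
    cs,_=cv2.findContours(m,cv2.RETR_EXTERNAL,cv2.CHAIN_APPROX_NONE)
    for kk in cs:
        if cv2.contourArea(kk)<40: continue
        u=cv2.undistortPoints(kk.astype(np.float64),K(c),np.array(c["D"],float)).reshape(-1,2)
        C=-R.T@t; d=np.c_[u,np.ones(len(u))]@R; X=C+d*(((cen-C)@nf)/(d@nf))[:,None]*1
        r=cv2.minAreaRect((X[:,:2]*1e3).astype(np.float32)); z=(X[:,2]*1e3).mean()
        print("dark px",kk.reshape(-1,2).mean(0),"tool xy",np.round(r[0],1),"size",np.round(r[1],1),"ang",round(r[2],1),"z",round(z,1))
    return P,c
if __name__=="__main__":
    P,c=rel("w3.npz",(230,130,265,170))
    print(np.round(P[176:200:2,254]*1e3,1).tolist())
    print(np.round(P[205:215:2,240:270:4].reshape(-1,3)*1e3,1)[:10].tolist())
    im=c["img"][80:230,160:330]; cv2.imwrite("pics/w3z.png",cv2.resize(im,None,fx=4,fy=4,interpolation=cv2.INTER_CUBIC)[:600])
E
python3 m3.py
```

```text
face n in tool (cam fit) [-0.0026  0.0203 -0.9998] from pose [-8.000e-04  2.050e-02 -9.998e-01] n pts 1104 cen [  4.1  -9.8 305.2]
dark px [245.65151515 149.5       ] tool xy [  4.  -12.9] size [43.1 11.2] ang 0.3 z 305.1
[[21.2, 0.5, 82.4], [19.4, 0.5, 82.4], [18.2, 0.5, 80.6], [16.4, 0.5, 81.2], [14.7, 0.5, 81.2], [12.7, 0.5, 81.8], [16.8, 0.5, 63.5], [16.7, 0.5, 58.9], [14.7, 0.5, 60.1], [13.1, 0.5, 60.2], [11.8, 0.5, 59.4], [9.8, 0.5, 60.5]]
[[4.5, -10.2, 59.5], [7.6, -6.8, 51.5], [8.7, -3.8, 48.5], [9.7, -0.9, 46.0], [9.8, 1.9, 45.8], [8.4, 4.8, 49.4], [5.2, 8.1, 57.8], [4.6, 11.2, 59.2], [2.6, -10.2, 60.2], [7.0, -6.7, 48.8]]
```

View pics/w3z.png

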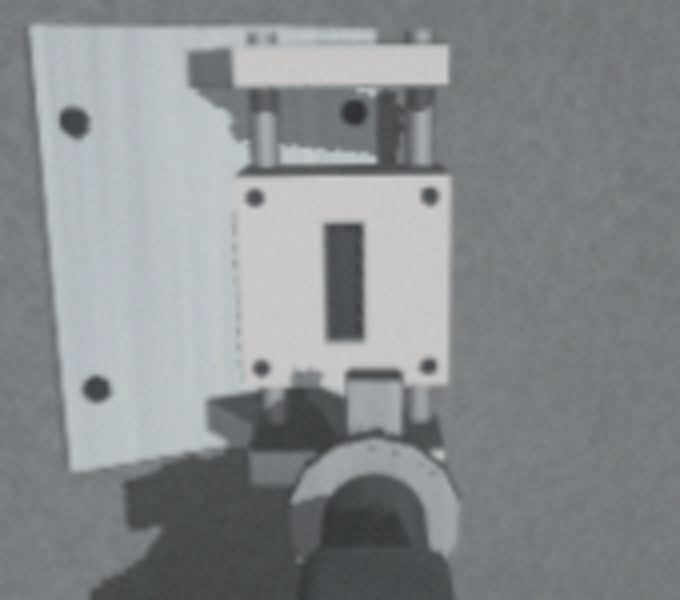

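```bash
python3 -m crank '[[[2,-10,20,0,255],[0,0,20,0,255],[0,0,15,0,255],[0,0,0,0,255]]]'; python3 - <<'E'
from m3 import *
from workcell import bot
o,R=state();show(o,R)
c=bot.camera("wrist"); np.savez("w4.npz",pos=o["eef_pos"],rot=o["tool_rot"],**c); cv2.imwrite("pics/w4.png",c["img"][60:260,150:350])
P,c=rel("w4.npz",(225,150,275,186))
im=c["img"][100:250,160:330]; cv2.imwrite("pics/w4z.png",cv2.resize(im,None,fx=4,fy=4,interpolation=cv2.INTER_CUBIC)[:600])
E
```

```text
clock: 10.92
eef_pos: [0.5094, 0.2142, 0.3473]
tool_rot: [0.729, 0.627, 0.184, 0.204]
ft_force: [-0.8, -0.1, -3.2]
grip_width: 0.0193
t 10.93 pos [509.4 214.2 347.3] x [0.147 0.989 0.012] y [ 0.839 -0.131  0.528] z [ 0.524 -0.067 -0.849] az_y -8.9 F [-0.8 -0.1 -3.2] T [0.07 0.89 0.04] w 19.3 q [ 0.59 -0.02 -0.14  1.02 -0.35  2.23]
face n in tool (cam fit) [ 0.0057  0.0327 -0.9994] from pose [ 0.0038  0.0323 -0.9995] n pts 1250 cen [-11.9  -6.6 253. ]
dark px [246.25609756 164.26829268] tool xy [-4.6 -6.6] size [27.3 35.8] ang 87.4 z 252.9
```

View pics/w4z.png

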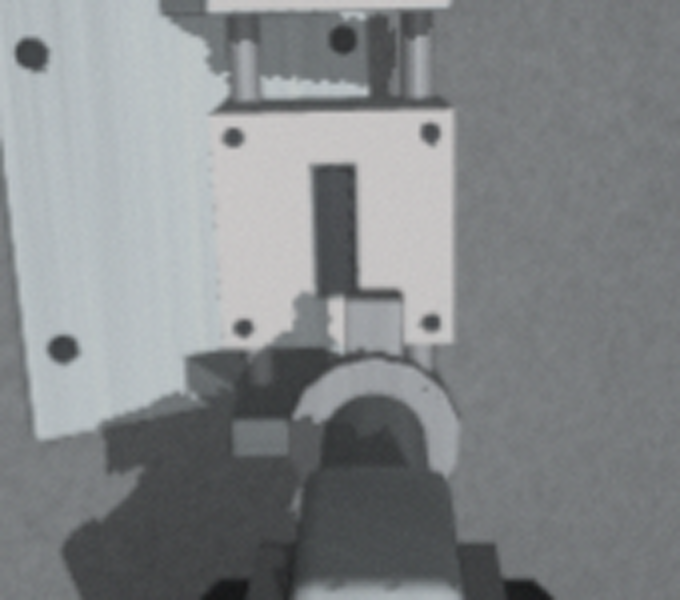

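Tilt is drifting with each move (31.9° now vs 30°). I'll test whether backing off reverses it.

```bash
python3 -m crank '[[[0,0,-30,0,255],[0,0,-30,0,255],[0,0,-30,0,255]]]'; cat > st.py <<'E'
from h import *
n=np.array([-0.49554314,0.0667407,0.8660154])
o,R=state();show(o,R);print("-n in tool",np.round(R.T@-n,4),"tilt",round(float(np.degrees(np.arccos(-R[2,2]))),2),"yaw err",round(float(np.degrees(np.arctan2(R[1,1],R[0,1]))-np.degrees(np.arctan2(n[1],n[0])))+180,1)) 
E
python3 st.py; python3 -m crank '[[[0,0,0,0,255],[0,0,0,0,255]]]'; python3 st.py
```

```text
clock: 11.35
eef_pos: [0.462, 0.2185, 0.4283]
tool_rot: [0.731, 0.625, 0.185, 0.204]
ft_force: [-0.1, 0.1, -2.3]
grip_width: 0.0191
t 11.35 pos [462.  218.5 428.3] x [0.152 0.988 0.015] y [ 0.837 -0.136  0.529] z [ 0.525 -0.068 -0.848] az_y -9.2 F [-0.1  0.1 -2.3] T [ 0.15  0.8  -0.  ] w 19.1 q [ 0.67 -0.09  0.01  1.26 -0.39  2.31]
-n in tool [-0.0035 -0.0344  0.9994] tilt 31.97 yaw err -1.6
clock: 11.6
eef_pos: [0.4628, 0.2189, 0.4326]
tool_rot: [0.731, 0.624, 0.189, 0.205]
ft_force: [0.4, 0.2, -3.1]
grip_width: 0.0189
t 11.6 pos [462.8 218.9 432.6] x [0.151 0.988 0.021] y [ 0.834 -0.139  0.534] z [ 0.531 -0.063 -0.845] az_y -9.5 F [ 0.4  0.2 -3.1] T [0.08 0.81 0.02] w 18.9 q [ 0.67 -0.09  0.01  1.26 -0.39  2.31]
-n in tool [-0.0091 -0.0403  0.9991] tilt 32.32 yaw err -1.8
```

```bash
python3 -m crank '[[[0,0,0,0,255],[0,0,0,0,255],[0,0,0,0,255],[0,0,0,0,255]]]'; python3 st.py
```

```text
clock: 12.1
eef_pos: [0.4631, 0.2179, 0.429]
tool_rot: [0.731, 0.624, 0.186, 0.205]
ft_force: [0.8, -0.3, -2.5]
grip_width: 0.0194
t 12.1 pos [463.1 217.9 429. ] x [0.153 0.988 0.017] y [ 0.836 -0.138  0.531] z [ 0.527 -0.067 -0.847] az_y -9.4 F [ 0.8 -0.3 -2.5] T [0.05 0.8  0.01] w 19.4 q [ 0.67 -0.09  0.01  1.26 -0.39  2.31]
-n in tool [-0.0047 -0.0364  0.9993] tilt 32.1 yaw err -1.7
```

```bash
sed -i 's/np.round(o\["joint_pos"\],2)/np.round(o["joint_pos"],4)/' h.py; python3 - <<'E'
from h import *
go([.69,.345,.55])
E
```

```text
t 12.1 pos [463.1 217.9 429. ] x [0.153 0.988 0.017] y [ 0.836 -0.138  0.531] z [ 0.527 -0.067 -0.847] az_y -9.4 F [ 0.8 -0.3 -2.5] T [0.05 0.8  0.01] w 19.4 q [ 0.6661 -0.0893  0.0102  1.2557 -0.3882  2.3125]
tool shift mm [162.4 236.3   8.5]
```

```bash
python3 -m crank '[[[33,48,2,0,255],[33,48,2,0,255],[33,48,2,0,255],[33,48,2,0,255],[33,48,2,0,255]]]'; python3 st.py
```

```text
clock: 12.72
eef_pos: [0.6746, 0.3356, 0.534]
tool_rot: [0.73, 0.625, 0.185, 0.205]
ft_force: [1.0, 0.0, -1.1]
grip_width: 0.0196
t 12.72 pos [674.6 335.6 534. ] x [0.15  0.989 0.014] y [ 0.837 -0.134  0.53 ] z [ 0.526 -0.068 -0.848] az_y -9.1 F [ 1.   0.  -1.1] T [0.16 0.72 0.04] w 19.6 q [ 0.6053  0.5627  1.1553  1.7283 -0.3634  2.2494]
-n in tool [-0.0035 -0.0357  0.9994] tilt 32.05 yaw err -1.4
```

```bash
python3 -m crank '[[[-46,40,25,0,255],[30,34,22,0,255]]]'; python3 st.py;  python3 -m crank '[[[30,18,47,0,255]]]'; python3 st.py
```

```text
clock: 12.98
eef_pos: [0.7503, 0.3041, 0.5172]
tool_rot: [0.727, 0.625, 0.195, 0.209]
ft_force: [36.8, 15.9, 37.9]
grip_width: 0.0189
t 12.97 pos [750.3 304.1 517.2] x [0.143 0.989 0.023] y [ 0.826 -0.132  0.547] z [ 0.545 -0.06  -0.837] az_y -9.1 F [36.8 15.9 37.9] T [ 1.28 -4.82  1.14] w 18.9 q [ 0.5034  0.6641  1.2757  1.6905 -0.3203  2.1432]
-n in tool [-0.0148 -0.0556  0.9983] tilt 33.22 yaw err -1.4
clock: 13.1
eef_pos: [0.7886, 0.3233, 0.4766]
tool_rot: [0.725, 0.625, 0.199, 0.21]
ft_force: [0.6, 0.7, -1.8]
grip_width: 0.0191
t 13.1 pos [788.6 323.3 476.6] x [0.14  0.99  0.026] y [ 0.822 -0.131  0.554] z [ 0.552 -0.056 -0.832] az_y -9.1 F [ 0.6  0.7 -1.8] T [0.15 0.76 0.07] w 19.1 q [ 0.5013  0.7288  1.2725  1.6122 -0.32    2.1379]
-n in tool [-0.0192 -0.0638  0.9978] tilt 33.7 yaw err -1.4
```

```bash
python3 - <<'E'
from h import *
go([.35,.1,.40])
c=dict(np.load("top0.npz"));print(ray(c,153,240,.045))
E
```

```text
t 13.1 pos [788.6 323.3 476.6] x [0.14  0.99  0.026] y [ 0.822 -0.131  0.554] z [ 0.552 -0.056 -0.832] az_y -9.1 F [ 0.6  0.7 -1.8] T [0.15 0.76 0.07] w 19.1 q [ 0.5013  0.7288  1.2725  1.6122 -0.32    2.1379]
tool shift mm [-284.5 -373.8 -165.8]
[0.35264315 0.40671044 0.045     ]
```

```bash
python3 -m crank '[[[-31,-41,-18,0,255],[-31,-41,-18,0,255],[-31,-41,-18,0,255],[-31,-41,-18,0,255],[-31,-41,-18,0,255],[-31,-41,-18,0,255],[-31,-41,-18,0,255],[-31,-41,-18,0,255],[-31,-41,-18,0,255]]]'; python3 st.py
```

```text
clock: 14.22
eef_pos: [0.379, 0.1156, 0.3768]
tool_rot: [0.727, 0.632, 0.171, 0.205]
ft_force: [-0.2, 0.7, -1.3]
grip_width: 0.0194
t 14.22 pos [379.  115.6 376.8] x [ 0.142  0.99  -0.01 ] y [ 0.85  -0.116  0.514] z [ 0.507 -0.081 -0.858] az_y -7.8 F [-0.2  0.7 -1.3] T [0.13 0.8  0.  ] w 19.4 q [ 0.5576 -0.3459 -0.303   1.1896 -0.3442  2.1928]
-n in tool [ 0.0129 -0.0158  0.9998] tilt 30.91 yaw err -0.1
```

```bash
python3 - <<'E'
from h import *
n=np.array([-0.49554314,0.0667407,0.8660154]);slot=np.array([.6304,.2020,.1254])
go(slot+n*.275)
E
```

```text
t 14.22 pos [379.  115.6 376.8] x [ 0.142  0.99  -0.01 ] y [ 0.85  -0.116  0.514] z [ 0.507 -0.081 -0.858] az_y -7.8 F [-0.2  0.7 -1.3] T [0.13 0.8  0.  ] w 19.4 q [ 0.5576 -0.3459 -0.303   1.1896 -0.3442  2.1928]
tool shift mm [120.1  78.9  61.2]
```

```bash
python3 -m crank '[[[40,26,20,0,255],[40,26,20,0,255],[40,26,20,0,255],[0,0,0,0,255]]]'; python3 st.py; python3 - <<'E'
from m3 import *
from workcell import bot
o,R=state();show(o,R)
c=bot.camera("wrist"); np.savez("w5.npz",pos=o["eef_pos"],rot=o["tool_rot"],**c)
P,c=rel("w5.npz",(225,140,275,180))
im=c["img"][100:250,160:330]; cv2.imwrite("pics/w5z.png",cv2.resize(im,None,fx=4,fy=4,interpolation=cv2.INTER_CUBIC)[:600])
E
```

```text
clock: 14.72
eef_pos: [0.4881, 0.2181, 0.371]
tool_rot: [0.727, 0.63, 0.179, 0.206]
ft_force: [0.0, -1.1, -3.2]
grip_width: 0.0191
t 14.72 pos [488.1 218.1 371. ] x [0.142 0.99  0.   ] y [ 0.843 -0.121  0.524] z [ 0.519 -0.074 -0.851] az_y -8.2 F [ 0.  -1.1 -3.2] T [ 0.05  0.91 -0.05] w 19.1 q [ 0.6293 -0.0476 -0.0968  1.1058 -0.3743  2.2628]
-n in tool [ 0.0041 -0.0285  0.9996] tilt 31.63 yaw err -0.5
t 14.72 pos [488.1 218.1 371. ] x [0.142 0.99  0.   ] y [ 0.843 -0.121  0.524] z [ 0.519 -0.074 -0.851] az_y -8.2 F [ 0.  -1.1 -3.2] T [ 0.05  0.91 -0.05] w 19.1 q [ 0.6293 -0.0476 -0.0968  1.1058 -0.3743  2.2628]
face n in tool (cam fit) [-0.0016  0.0286 -0.9996] from pose [-0.0041  0.0285 -0.9996] n pts 1582 cen [ -7.7  -6.2 284.4]
dark px [248.56060606 153.        ] tool xy [ 2.3 -7. ] size [39.9 12.3] ang 0.4 z 284.4
```

View pics/w5z.png

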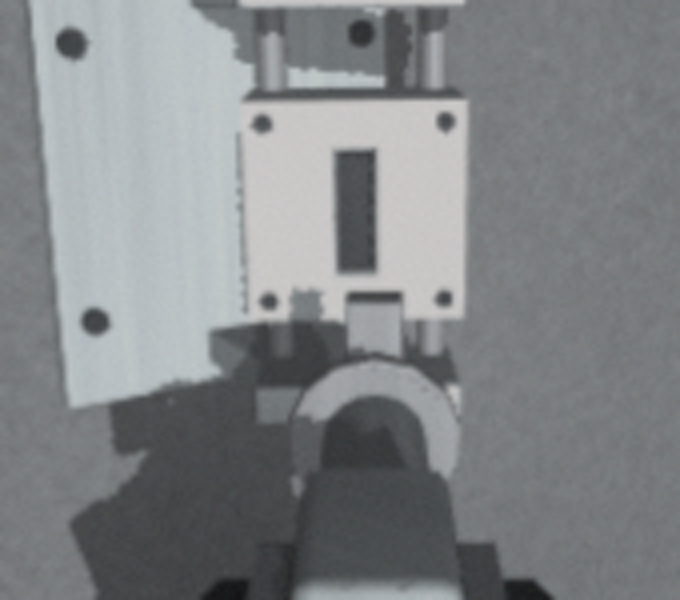

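```bash
python3 - <<'E'
from m3 import *
for th in(110,135,150): P,c=rel("w5.npz",(226,128,272,172),th)
T=np.array(c["T_tool_cam"])
def pt(u,v,z):
    p=cv2.undistortPoints(np.array([[[u,v]]],float),K(c),np.array(c["D"],float))[0,0]
    d=T[:3,:3]@np.array([p[0],p[1],1]);return T[:3,3]+d*(z-T[2,3])/d[2]
g=cv2.cvtColor(c["img"],cv2.COLOR_BGR2GRAY)
print(g[178,240:268]); print(g[166:184,253]); print(P[172:182,253].round(4)[:,[0,2]].tolist())
print(pt(253.2,172.9,.0819)*1e3)
# flange circle edges
print(g[212,225:280]); print(P[212,228:280:2,2].round(3))
E
```

```text
face n in tool (cam fit) [-0.0049  0.0288 -0.9996] from pose [-0.0041  0.0285 -0.9996] n pts 1688 cen [  8.3  -7.6 284.4]
dark px [248.60810811 152.10810811] tool xy [ 3.  -7.8] size [44.5 13.7] ang 0.1 z 284.4
face n in tool (cam fit) [-0.0049  0.0288 -0.9996] from pose [-0.0041  0.0285 -0.9996] n pts 1688 cen [  8.3  -7.6 284.4]
dark px [248.55844156 152.27272727] tool xy [ 3.7 -7.7] size [46.  13.9] ang 0.4 z 284.4
face n in tool (cam fit) [-0.0049  0.0288 -0.9996] from pose [-0.0041  0.0285 -0.9996] n pts 1688 cen [  8.3  -7.6 284.4]
dark px [248.42307692 152.11538462] tool xy [ 2.9 -8.4] size [47.6 15. ] ang 0.1 z 284.4
[152 185 195 197 197 194 155 155 162 162 165 163 162 162 164 165 163 168
 169 167 156 184 194 195 195 193 194 197]
[ 90 112 151 187 196 197 167  85  73 104 148 160 162 161 160 162 161 160]
[[-0.0269, 0.2832], [0.0219, 0.0895], [0.0219, 0.0858], [0.022, 0.0823], [0.0209, 0.0834], [0.0207, 0.0809], [0.0194, 0.0827], [0.0193, 0.0799], [0.0177, 0.0825], [0.0166, 0.0833]]
[23.90960927 -0.13867931 81.9       ]
[ 74  76  74  73  73  73  73  76  88  91  89  88  91  88  87  70  57  57
  56  57  59  55  60  57  57  59  59  61  57  61  59  58  58  60  65  78
  81  85  84  77  83 100 146 158 161 159 163 163 158 142 127 122 126 122
 120]
[0.403 0.406 0.06  0.06  0.059 0.06  0.051 0.043 0.038 0.038 0.037 0.034
 0.035 0.034 0.035 0.035 0.037 0.039 0.042 0.05  0.06  0.06  0.061 0.061
 0.468 0.472]
```

```bash
python3 -m crank '[[[1,-2,45,0,255],[1,-2,45,0,255],[1,-2,45,0,255],[0,-1.5,35,0,255],[0,0,0,0,255]]]'; python3 st.py; cat > m6.py <<'E'
from m3 import *
from workcell import bot
import sys
nm=sys.argv[1]
o,R=state()
c=bot.camera("wrist"); np.savez(nm+".npz",pos=o["eef_pos"],rot=o["tool_rot"],**c)
cv2.imwrite("pics/"+nm+".png",cv2.resize(c["img"][100:300,130:380],None,fx=3,fy=3,interpolation=cv2.INTER_CUBIC)[:600,:750])
E
python3 m6.py w6
```

```text
clock: 15.4
eef_pos: [0.5696, 0.2059, 0.222]
tool_rot: [0.727, 0.63, 0.18, 0.206]
ft_force: [-1.7, -0.4, -1.8]
grip_width: 0.0193
t 15.4 pos [569.6 205.9 222. ] x [0.143 0.99  0.001] y [ 0.841 -0.122  0.526] z [ 0.521 -0.074 -0.85 ] az_y -8.3 F [-1.7 -0.4 -1.8] T [ 0.05  0.84 -0.04] w 19.3 q [ 0.5068  0.1375 -0.2997  0.675  -0.3233  2.1452]
-n in tool [ 0.0035 -0.0309  0.9995] tilt 31.77 yaw err -0.6
```

View pics/w6.png

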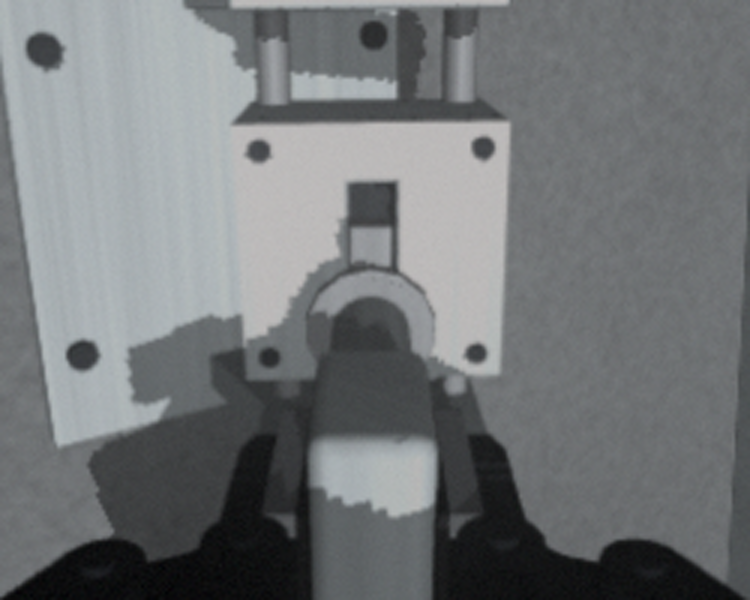

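All four face screws are visible, along with the slot's far end at rows 182+ and the head at cols 350–394. I'll use them to localise the slot relative to the head.

```bash
cat > m7.py <<'E'
from m3 import *
import sys
def run(nm,bolts,slotpx,headpx):
    c=dict(np.load(nm+".npz")); T=np.array(c["T_tool_cam"]); R=T[:3,:3].T; t=-R@T[:3,3]; P=cloud(c,R,t)
    g=cv2.cvtColor(c["img"],cv2.COLOR_BGR2GRAY)
    Rt=Ro.from_quat(c["rot"]).as_matrix(); n=Rt.T@np.array([-0.49554314,0.0667407,0.8660154])
    q=P[140:225,210:297].reshape(-1,3);q=q[np.isfinite(q).all(1)];h=q@n
    hi,e=np.histogram(h,bins=np.arange(h.min(),h.max()+.002,.002)); h0=e[hi.argmax()]+.001
    s=q[abs(h-h0)<.003];cen=s.mean(0);nf=np.linalg.svd(s-cen)[2][2];nf*=np.sign(nf@n)
    print("n pose",n.round(4),"cam",nf.round(4),len(s))
    def on(u,v,z=None):
        p=cv2.undistortPoints(np.array([[[u,v]]],float),K(c),np.array(c["D"],float))[0,0]
        d=T[:3,:3]@np.array([p[0],p[1],1]);C=T[:3,3]
        k=((cen-C)@nf)/(d@nf) if z is None else (z-C[2])/d[2]
        return (C+d*k)*1e3
    B=[]
    for (u,v) in bolts:
        u,v=int(round(u)),int(round(v)); w=(180-g[v-5:v+6,u-5:u+6].astype(float)).clip(0)
        vv,uu=np.mgrid[v-5:v+6,u-5:u+6]; B.append(on((w*uu).sum()/w.sum(),(w*vv).sum()/w.sum()))
    B=np.array(B); print("bolts",B.round(1).tolist()); print("bolt centre",B.mean(0).round(1))
    for p in slotpx: print("slot edge pt",on(*p).round(1))
    for p in headpx: print("head pt @z81.9",on(*p,z=.0819).round(1))
    return P,g,on
if __name__=="__main__":
    f=lambda a,b:(130+(a+.5)/3-.5,100+(b+.5)/3-.5)
    P,g,on=run("w6",[f(259,150),f(483,148),f(269,358),f(476,353)],[f(347,200),f(398,200),f(372,182)],[f(350,245),f(394,245),f(372,228)])
    print(g[168,238:272]);print(g[181,238:272]); print(g[155:192,254]); print(P[172:188,254][:,[0,2]].round(4).tolist())
E
python3 m7.py
```

```text
n pose [-0.0035  0.0309 -0.9995] cam [-0.0016  0.0314 -0.9995] 5508
bolts [[37.3, -34.1, 113.0], [37.9, 34.0, 115.2], [-30.8, -33.8, 113.2], [-30.1, 34.4, 115.3]]
bolt centre [3.600e+00 1.000e-01 1.142e+02]
slot edge pt [ 21.9  -7.5 113.9]
slot edge pt [ 21.8   8.3 114.4]
slot edge pt [ 27.5   0.2 114.1]
head pt @z81.9 [16.8 -5.8 81.9]
head pt @z81.9 [16.7  6.3 81.9]
head pt @z81.9 [21.6  0.2 81.9]
[188 187 186 186 186 187 179 143  95  74  74  70  72  73  72  74  72  75
  74  73  71  62  57  71 124 171 186 186 187 183 186 184 184 186]
[187 185 188 182 152 126 120 106  99 138 151 154 153 152 152 151 148 151
 153 155 159 153 109  80 116 168 183 186 186 187 186 186 187 187]
[185 185 187 184 172 133  82  74  77  76  72  75  75  72  74  76  73  71
  67  68  96 138 149 151 151 151 148 148 150 149 150 148 128  86  85 123
 149]
[[0.0131, 0.127], [0.022, 0.089], [0.0216, 0.0871], [0.022, 0.0824], [0.0212, 0.0824], [0.0204, 0.0819], [0.0197, 0.0815], [0.0186, 0.0825], [0.0179, 0.0817], [0.0172, 0.0814], [0.0162, 0.082], [0.0155, 0.0811], [0.0143, 0.0823], [0.0138, 0.0813], [0.0128, 0.0815], [0.0121, 0.0811]]
```

```bash
python3 -m crank '[[[4,0.5,12,0,255],[0,0,0,0,255]]]'; python3 st.py; python3 m6.py w7
```

```text
clock: 15.7
eef_pos: [0.5784, 0.2105, 0.2174]
tool_rot: [0.727, 0.629, 0.184, 0.207]
ft_force: [0.3, 0.2, -2.5]
grip_width: 0.0192
t 15.7 pos [578.4 210.5 217.4] x [0.142 0.99  0.006] y [ 0.837 -0.124  0.532] z [ 0.528 -0.07  -0.846] az_y -8.4 F [ 0.3  0.2 -2.5] T [ 0.14  0.83 -0.06] w 19.2 q [ 0.5061  0.1559 -0.2947  0.6525 -0.3229  2.1437]
-n in tool [-0.0012 -0.0378  0.9993] tilt 32.17 yaw err -0.7
```

View pics/w7.png

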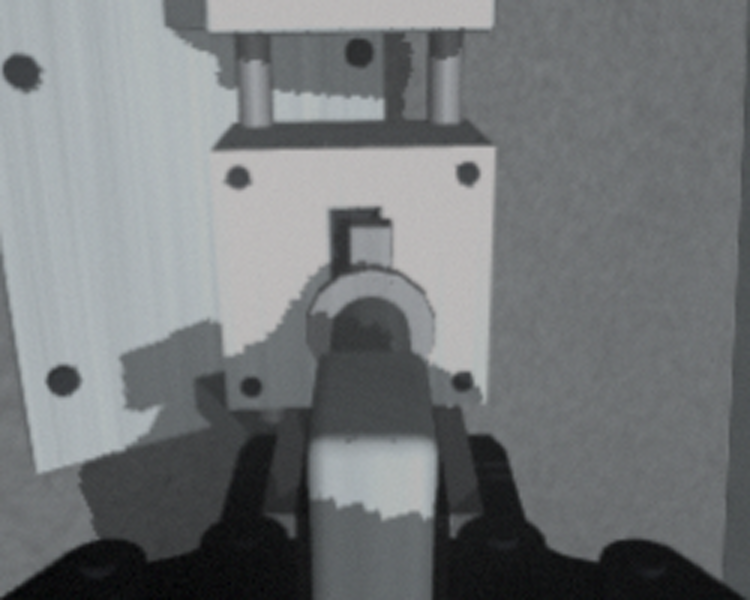

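```bash
python3 - <<'E'
from m7 import *
f=lambda a,b:(130+(a+.5)/3-.5,100+(b+.5)/3-.5)
run("w7",[f(238,177),f(468,173),f(251,387),f(462,381)],[f(330,220),f(352,209)],[f(350,245),f(392,245),f(372,227)])
E
```

```text
n pose [ 0.0012  0.0378 -0.9993] cam [ 0.004   0.0377 -0.9993] 4607
bolts [[30.9, -39.4, 104.9], [31.6, 28.7, 107.5], [-37.5, -38.9, 104.6], [-37.8, 29.2, 107.2]]
bolt centre [ -3.2  -5.1 106. ]
slot edge pt [ 17.6 -12.4 105.9]
slot edge pt [ 20.9  -5.8 106.1]
head pt @z81.9 [16.8 -5.8 81.9]
head pt @z81.9 [16.7  5.7 81.9]
head pt @z81.9 [21.9  0.2 81.9]
```

```bash
python3 st.py;  python3 -m crank '[[[0,0,0,0,255]]]' >/dev/null; python3 st.py; python3 -m crank '[[[0,0,0,0,255]]]' >/dev/null; python3 st.py
```

```text
t 15.75 pos [578.8 210.8 218.4] x [0.142 0.99  0.007] y [ 0.837 -0.124  0.534] z [ 0.529 -0.07  -0.846] az_y -8.4 F [-1.4 -0.4 -1.9] T [ 0.12  0.78 -0.03] w 19.1 q [ 0.5063  0.155  -0.2938  0.6524 -0.3231  2.1437]
-n in tool [-0.0021 -0.0394  0.9992] tilt 32.26 yaw err -0.8
t 15.88 pos [579.  211.2 219.5] x [0.142 0.99  0.008] y [ 0.836 -0.124  0.535] z [ 0.53  -0.069 -0.845] az_y -8.4 F [-0.6 -0.7 -2.5] T [ 0.12  0.77 -0.05] w 18.9 q [ 0.5067  0.1539 -0.2929  0.6529 -0.3231  2.1437]
-n in tool [-0.0032 -0.0407  0.9992] tilt 32.34 yaw err -0.8
t 16.0 pos [579.1 211.5 220.3] x [0.141 0.99  0.009] y [ 0.835 -0.124  0.536] z [ 0.531 -0.068 -0.844] az_y -8.4 F [ 1.1  0.4 -1.9] T [0.1  0.81 0.03] w 19.3 q [ 0.507   0.153  -0.2924  0.653  -0.3232  2.1437]
-n in tool [-0.0039 -0.0417  0.9991] tilt 32.39 yaw err -0.8
```

```bash
cat > al.py <<'E'
from h import *
import sys
n=np.array([-0.49554314,0.0667407,0.8660154]);slot=np.array([.6297,.2010,.12505]); az=np.degrees(np.arctan2(-n[1],-n[0]))
def al(h):
    o,R=state(); f=np.array(o["ft_force"])
    foot=np.array([0,.1,91.9])*1e-3; now=np.array(o["eef_pos"])+R@foot
    print("t",round(float(o["clock"]),2),"underside above face mm",round(float((now-slot)@n)*1e3,1),"F n",round(float(f@n),1),"F tool",np.round(R.T@f,1),"T tool",np.round(R.T@np.array(o["ft_torque"]),2),"w",round(float(o["grip_width"])*1e3,1),"-n tool",np.round(R.T@-n,3))
    print("yaw tool y vs slope x deg",round(float(np.degrees(np.arctan2(R[:,1]@np.cross(n,[np.sin(np.radians(-az)),np.cos(np.radians(az)),0]),R[:,1]@np.cross(np.array([-np.sin(np.radians(az)),np.cos(np.radians(az)),0]),n)))),1),
     "shift for h=",h,np.round(R.T@(slot+n*h*1e-3-now)*1e3,1),"in-plane off (x,y slope)",np.round([((now-slot)@np.cross([-np.sin(np.radians(az)),np.cos(np.radians(az)),0],n))*1e3,((now-slot)@np.array([-np.sin(np.radians(az)),np.cos(np.radians(az)),0]))*1e3],1))
al(float(sys.argv[1]))
E
python3 al.py 4
```

```text
t 16.0 underside above face mm 16.4 F n -2.1 F tool [ 0.6 -0.2  2.1] T tool [ 0.81 -0.   -0.03] w 19.3 -n tool [-0.004 -0.042  0.999]
yaw tool y vs slope x deg -45.0 shift for h= 4.0 [-4.1 -7.4 12.1] in-plane off (x,y slope) [7.  3.9]
```

```bash
sed -i '/^    print("yaw/,$d' al.py; cat >> al.py <<'E'
    yx=np.array([-np.sin(np.radians(az)),np.cos(np.radians(az)),0]); xx=np.cross(yx,n); y=R[:,1]
    print("yaw of tool y from slope x",round(float(np.degrees(np.arctan2(y@yx,y@xx))),1),"shift for h=",h,np.round(R.T@(slot+n*h*1e-3-now)*1e3,1),"off (x,y slope)",np.round([(now-slot)@xx*1e3,(now-slot)@yx*1e3],1))
al(float(sys.argv[1]))
E
python3 -m crank '[[[-4.5,-8.5,13,0,255]]]' >/dev/null; python3 al.py 4; python3 -m crank '[[[0,-0.5,1,0,255]]]' >/dev/null; python3 al.py 4
```

```text
t 16.12 underside above face mm 4.5 F n -2.9 F tool [ 0.  -1.2  2.9] T tool [ 0.83 -0.02 -0.04] w 19.3 -n tool [-0.007 -0.046  0.999]
yaw of tool y from slope x -0.7 shift for h= 4.0 [-1.  -1.6  0.4] off (x,y slope) [1.6 1. ]
t 16.25 underside above face mm 2.8 F n -2.0 F tool [ 0.1 -1.3  2. ] T tool [ 0.82 -0.    0.02] w 18.8 -n tool [-0.005 -0.043  0.999]
yaw of tool y from slope x -0.7 shift for h= 4.0 [-0.   0.8 -1.2] off (x,y slope) [-0.8  0.1]
```

```bash
python3 -m crank '[[[0,0,6,0.5,255]]]' >/dev/null; python3 al.py -10; python3 -m crank '[[[0,0,3,0,255]]]' >/dev/null; python3 al.py -10
```

```text
t 16.38 underside above face mm -2.5 F n -1.8 F tool [-0.2 -1.1  1.7] T tool [ 0.84 -0.01  0.02] w 19.2 -n tool [-0.007 -0.045  0.999]
yaw of tool y from slope x -1.2 shift for h= -10.0 [-0.9 -1.3  7.4] off (x,y slope) [1.  0.9]
t 16.5 underside above face mm -5.7 F n -1.8 F tool [-0.  -0.4  1.7] T tool [ 0.86  0.02 -0.01] w 19.1 -n tool [-0.007 -0.045  0.999]
yaw of tool y from slope x -1.2 shift for h= -10.0 [-1.  -1.4  4.2] off (x,y slope) [1.3 1. ]
```

Head is 5.7 mm into the slot with no contact force. I'll continue down.

```bash
python3 -m crank '[[[-1,-2,6,-1,255]]]' >/dev/null; python3 al.py -20; python3 -m crank '[[[0,-1,6,0,255]]]' >/dev/null; python3 al.py -27
```

```text
t 16.62 underside above face mm -11.6 F n -1.8 F tool [-0.2 -0.2  1.7] T tool [ 0.84 -0.01 -0.02] w 19.0 -n tool [-0.007 -0.047  0.999]
yaw of tool y from slope x -0.2 shift for h= -20.0 [-0.6 -0.8  8.3] off (x,y slope) [0.4 0.6]
t 16.75 underside above face mm -17.6 F n 3.5 F tool [-0.8 -1.8 -3.6] T tool [ 0.96 -0.31  0.  ] w 18.6 -n tool [-0.007 -0.048  0.999]
yaw of tool y from slope x -0.2 shift for h= -27.0 [-0.8 -0.7  9.4] off (x,y slope) [0.3 0.7]
```

```bash
python3 -m crank '[[[-0.5,-1,6,0,255]]]' >/dev/null; python3 al.py -26; python3 -m crank '[[[0,-0.5,2.5,0,255]]]' >/dev/null; python3 al.py -26
```

```text
t 16.88 underside above face mm -23.3 F n 6.7 F tool [ 0.1 -1.9 -6.8] T tool [ 1.09 -0.19 -0.04] w 19.3 -n tool [-0.008 -0.049  0.999]
yaw of tool y from slope x -0.2 shift for h= -26.0 [-0.7 -0.5  2.7] off (x,y slope) [0.3 0.7]
t 17.0 underside above face mm -25.5 F n 8.7 F tool [-1.2 -2.3 -8.8] T tool [ 1.2  -0.46  0.02] w 18.9 -n tool [-0.008 -0.05   0.999]
yaw of tool y from slope x -0.2 shift for h= -26.0 [-0.8 -0.4  0.4] off (x,y slope) [0.4 0.8]
```

```bash
python3 -m crank '[[[0,-0.5,1,-5,255],[0,-0.5,1,-8,255]]]' >/dev/null; python3 al.py -26.5
```

```text
t 17.25 underside above face mm -26.2 F n 11.3 F tool [  0.8  -2.9 -11.5] T tool [1.4  0.15 0.09] w 19.4 -n tool [ 0.001 -0.051  0.999]
yaw of tool y from slope x 13.2 shift for h= -26.5 [-1.9 -0.4  0.3] off (x,y slope) [-0.1  1.9]
```

```bash
python3 -m crank '[[[-1.5,-1,0.6,-10,255],[-1,-1,0.8,-10,255],[-0.5,-1,0.8,-10,255]]]' >/dev/null; python3 al.py -26.5
```

```text
t 17.62 underside above face mm -25.3 F n 7.3 F tool [ 1.6 -0.7 -7.4] T tool [0.5  0.94 0.03] w 19.1 -n tool [ 0.026 -0.052  0.998]
yaw of tool y from slope x 44.2 shift for h= -26.5 [-0.4 -2.5  1. ] off (x,y slope) [1.4 2. ]
```

```bash
python3 -m crank '[[[0,-2.5,2,-10,255],[0,-1,1,-10,255]]]' >/dev/null; python3 al.py -26.5
```

```text
t 17.88 underside above face mm -25.7 F n 8.0 F tool [ 3.6 -0.  -8.2] T tool [0.   1.37 0.05] w 19.1 -n tool [ 0.044 -0.051  0.998]
yaw of tool y from slope x 64.8 shift for h= -26.5 [ 1.  -5.1  0.5] off (x,y slope) [3.1 4.1]
```

```bash
python3 -m crank '[[[2,-5,1.5,-10,255],[1,-1,1,-8,255]]]' >/dev/null; python3 al.py -26.5; python3 m6.py w8
```

```text
t 18.12 underside above face mm -25.1 F n 9.1 F tool [ 2.1  1.4 -9.2] T tool [-0.2   1.39  0.05] w 19.4 -n tool [ 0.063 -0.048  0.997]
yaw of tool y from slope x 83.4 shift for h= -26.5 [ 2.5 -7.   0.9] off (x,y slope) [3.2 6.6]
```

View pics/w8.png

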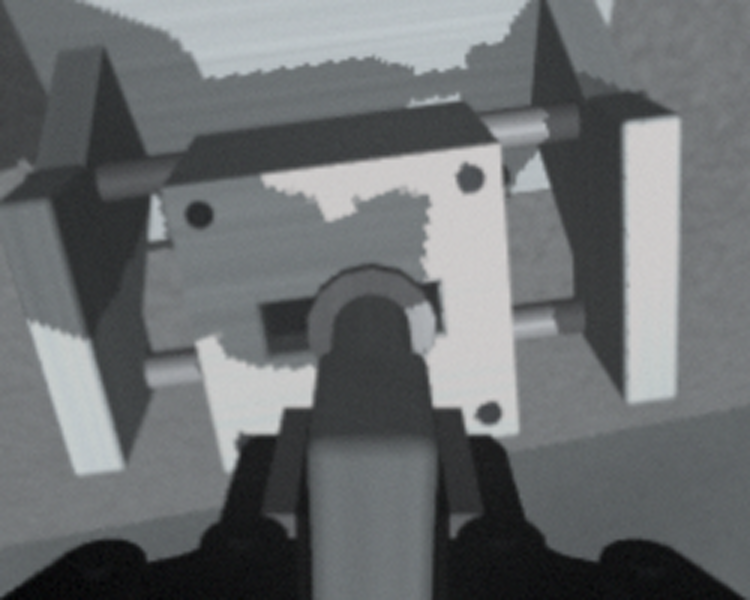

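Slot spans cols 262–442 while the post sits at ~372, so it's about 6 mm off along the slot. Bring it back and finish the turn.

```bash
python3 -m crank '[[[1.5,-7,1.5,-6.5,255]]]' >/dev/null; python3 al.py -26; python3 -m crank '[[[1,-2,1,0,255]]]' >/dev/null; python3 al.py -26
```

```text
t 18.3 underside above face mm -25.2 F n 8.6 F tool [ 1.   5.4 -8.5] T tool [-1.61  0.98  0.04] w 18.9 -n tool [ 0.072 -0.049  0.996]
yaw of tool y from slope x 90.3 shift for h= -26.0 [ 3.1 -4.7  0.3] off (x,y slope) [3.1 4.7]
t 18.43 underside above face mm -25.1 F n 8.3 F tool [ 1.3 -0.4 -8.5] T tool [ 0.35  1.36 -0.06] w 19.4 -n tool [ 0.073 -0.052  0.996]
yaw of tool y from slope x 90.4 shift for h= -26.0 [ 3.3 -4.2  0.4] off (x,y slope) [3.2 4.2]
```

```bash
python3 -m crank '[[[1,-6,1,0,255]]]' >/dev/null; python3 al.py -26; python3 -m crank '[[[0.5,-3,0.5,0,255]]]' >/dev/null; python3 al.py -18;  python3 m6.py w9; python3 - <<'E'
from workcell import bot
import cv2,numpy as np
c=bot.camera("scene");cv2.imwrite("pics/s9.png",cv2.resize(c["img"][130:235,260:365],None,fx=5,fy=5,interpolation=cv2.INTER_CUBIC))
E
```

```text
t 18.55 underside above face mm -25.1 F n 8.2 F tool [ 2.8  5.2 -8.1] T tool [-1.7   1.46  0.11] w 19.1 -n tool [ 0.075 -0.06   0.995]
yaw of tool y from slope x 90.4 shift for h= -26.0 [ 3.5 -2.2  0.5] off (x,y slope) [3.4 2.2]
t 18.68 underside above face mm -24.6 F n 6.4 F tool [ 2.7  2.  -6.5] T tool [-0.68  1.43  0.04] w 19.2 -n tool [ 0.075 -0.065  0.995]
yaw of tool y from slope x 90.4 shift for h= -18.0 [ 3.  -1.4 -7. ] off (x,y slope) [3.5 1.9]
```

View pics/w9.png

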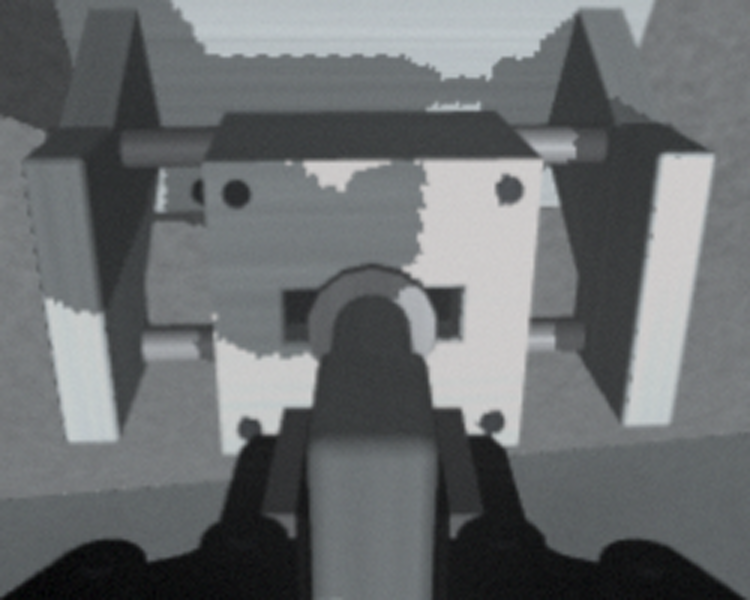

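View pics/s9.png

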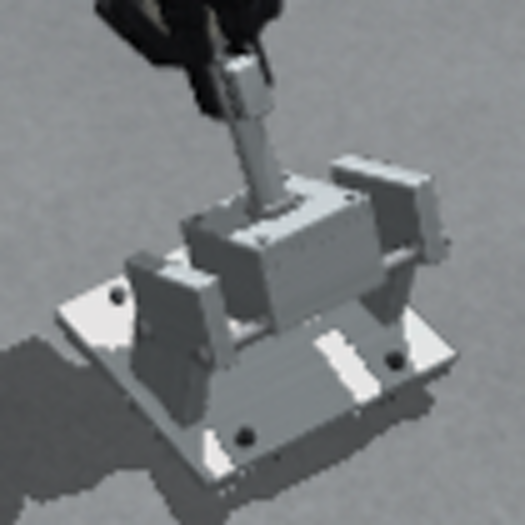

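Slot (283–463) is now centred on the post (372) and square to it. Letting it spring up to the groove.

```bash
python3 -m crank '[[[0,0,-4,0,255]]]' >/dev/null; python3 al.py -18; python3 -m crank '[[[0,-0.5,-2,0,255]]]' >/dev/null; python3 al.py -18
```

```text
t 18.9 underside above face mm -20.3 F n 3.1 F tool [ 1.8 -1.  -3.3] T tool [ 0.26  1.14 -0.02] w 19.1 -n tool [ 0.075 -0.067  0.995]
yaw of tool y from slope x 90.5 shift for h= -18.0 [ 2.9 -2.1 -2.6] off (x,y slope) [3.  2.3]
t 19.02 underside above face mm -18.7 F n -18.3 F tool [-2.9  3.1 18.8] T tool [-0.74  0.23 -0.08] w 19.3 -n tool [ 0.075 -0.067  0.995]
yaw of tool y from slope x 90.5 shift for h= -18.0 [ 2.9 -2.  -1. ] off (x,y slope) [2.9 2.1]
```

```bash
python3 -m crank '[[[0,-0.5,1.5,0,255]]]' >/dev/null; python3 al.py -18; python3 m6.py w10
```

```text
t 19.15 underside above face mm -20.0 F n 7.4 F tool [ 1.8  2.  -7.4] T tool [-0.21  1.24  0.01] w 19.0 -n tool [ 0.075 -0.068  0.995]
yaw of tool y from slope x 90.5 shift for h= -18.0 [ 2.9 -2.  -2.4] off (x,y slope) [3.1 2.1]
```

View pics/w10.png

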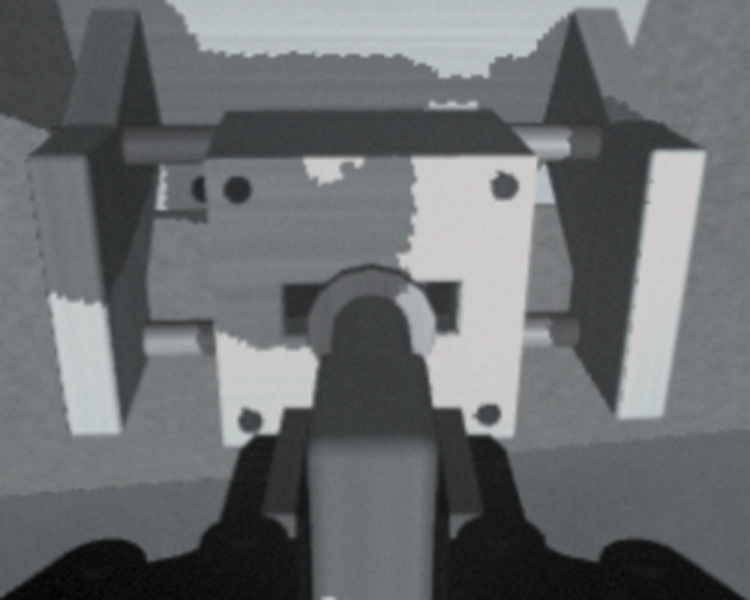

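```bash
cat > fl.py <<'E'
from m3 import *
import sys
c=dict(np.load(sys.argv[1]+".npz")); T=np.array(c["T_tool_cam"]); R=T[:3,:3].T; t=-R@T[:3,3]; P=cloud(c,R,t)
Rt=Ro.from_quat(c["rot"]).as_matrix(); n=Rt.T@np.array([-0.49554314,0.0667407,0.8660154])
q=P[150:190,270:300].reshape(-1,3);q=q[np.isfinite(q).all(1)];h0=np.median(q@n)
s=q[abs(q@n-h0)<.003]; cen=s.mean(0);nf=np.linalg.svd(s-cen)[2][2];nf*=np.sign(nf@n)
print("n pose",n.round(3),"n cam",nf.round(3))
for v in (190,192,196,200,204): print(v,((P[v,228:280:2]-cen)@n*1e3).round(1))
E
python3 fl.py w10
```

```text
n pose [-0.075  0.068 -0.995] n cam [-0.076  0.066 -0.995]
190 [-0.6 -0.2 -0.6  0.2  0.5 -0.4  0.6  0.1  7.2  8.8  9.5  9.4  9.5 10.5
  9.5 10.8  9.2  8.5 -0.3  0.5 -0.6  0.3  0.3 -0.2  0.4 -0.3]
192 [-0.4 -0.1 -0.7  1.6 -0.3  1.  -0.1  9.  10.1  9.2 10.6  8.9  9.7 10.9
 11.4 10.3 11.3 10.7 10.8 -0.5 -0.4  0.7 -0.5  0.6  0.4  0.3]
196 [-20.8 -20.4 -21.5 -21.7   8.5   9.9  10.1   9.7  10.7   9.9  10.5  11.4
  11.7  10.8  11.3  11.4  11.4  11.7  12.4  11.7  11.6   8.9 -21.3 -21.5
 -20.8 -21.6]
200 [-21.6 -21.5 -22.4   8.7  10.9   9.3  11.1  10.3   9.2  11.4  14.2  15.1
  15.2  14.9  14.8  13.8  12.5  11.8  12.   10.2  11.4  12.7  10.7 -21.6
 -21.1 -21.5]
204 [-22.3 -21.3   7.6  11.8  10.1  10.6  10.5  10.5  15.6  18.5  20.3  23.
  23.4  22.6  23.4  21.3  19.5  16.   12.2  12.1  13.1  12.8  11.9  12.6
 -21.1 -22. ]
```

```bash
python3 -m crank '[[[0,-0.5,0,0,0],[0,-0.5,0,0,0],[0,-0.5,0,0,0],[0,0,0,0,0]]]'; python3 al.py -18; python3 m6.py w11
```

```text
clock: 19.7
eef_pos: [0.5918, 0.199, 0.1851]
tool_rot: [0.053, 0.953, 0.012, 0.297]
ft_force: [0.4, -0.9, 0.8]
grip_width: 0.0853
t 19.7 underside above face mm -20.8 F n 0.5 F tool [-0.9 -0.8 -0.4] T tool [0.11 0.58 0.01] w 85.3 -n tool [ 0.078 -0.066  0.995]
yaw of tool y from slope x 90.4 shift for h= -18.0 [ 4.6  1.  -3.1] off (x,y slope) [ 4.8 -0.8]
```

View pics/w11.png

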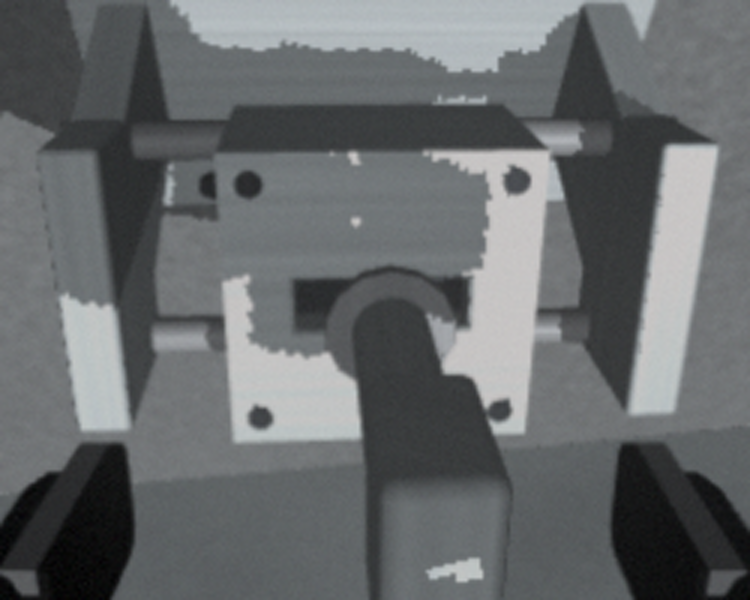

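```bash
python3 -m crank '[[[0,0,-15,0,0],[0,1,-30,0,0]]]'; python3 al.py -18; python3 -m crank '[[[0,0,-40,0,0],[0,0,-50,0,0],[0,0,-50,0,0],[0,0,-40,0,0]]]'; python3 al.py 0; python3 m6.py w12; python3 - <<'E'
from workcell import bot
import cv2,numpy as np
c=bot.camera("scene");np.savez("s12.npz",**c);cv2.imwrite("pics/s12.png",np.vstack([c["img"]]))
cv2.imwrite("pics/s12z.png",cv2.resize(c["img"][130:235,260:365],None,fx=5,fy=5,interpolation=cv2.INTER_CUBIC))
c=bot.camera("top");np.savez("t12.npz",**c)
E
```

```text
clock: 20.0
eef_pos: [0.5647, 0.1996, 0.2209]
tool_rot: [0.054, 0.954, 0.01, 0.295]
ft_force: [-0.1, -0.3, 0.0]
grip_width: 0.0856
t 20.0 underside above face mm 23.7 F n 0.0 F tool [ 0.  -0.3 -0.1] T tool [ 0.04  0.52 -0.01] w 85.6 -n tool [ 0.074 -0.063  0.995]
yaw of tool y from slope x 90.4 shift for h= -18.0 [ 2.1  1.5 41.8] off (x,y slope) [-1.  -4.2]
clock: 20.5
eef_pos: [0.4578, 0.2008, 0.3765]
tool_rot: [0.054, 0.954, 0.011, 0.296]
ft_force: [1.2, 0.9, -0.2]
grip_width: 0.0852
t 20.5 underside above face mm 211.5 F n -0.7 F tool [-0.8  1.   0.8] T tool [-0.04  0.59 -0.02] w 85.2 -n tool [ 0.075 -0.064  0.995]
yaw of tool y from slope x 90.3 shift for h= 0.0 [  0.9   3.5 212.7] off (x,y slope) [-15.  -17.2]
```

View pics/w12.png

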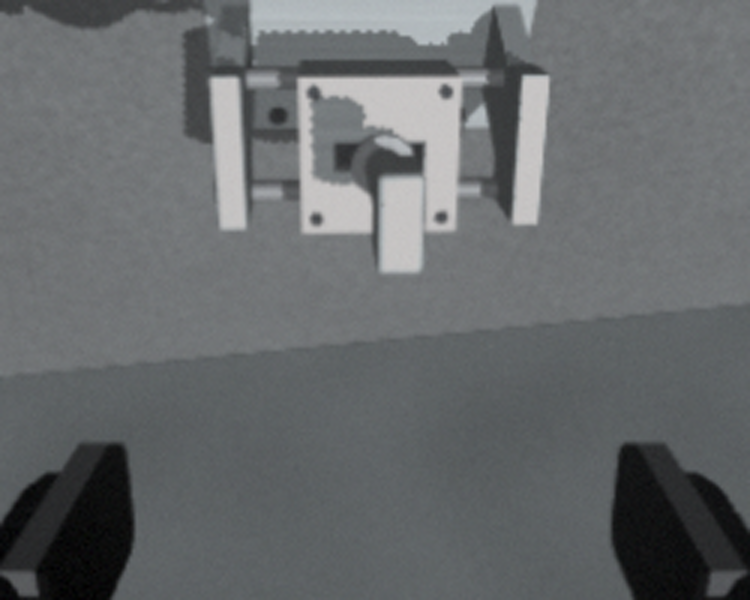

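View pics/s12z.png

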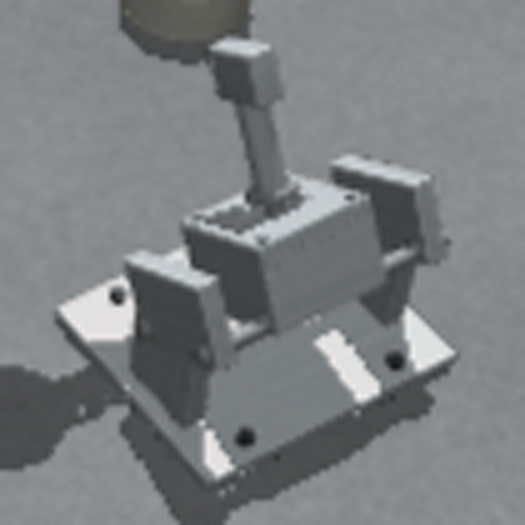

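View pics/s12.png

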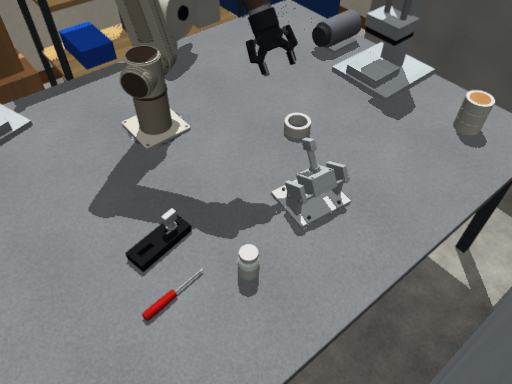

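```bash
python3 - <<'E'
from m3 import *
c=dict(np.load("w12.npz")); o={"tool_rot":c["rot"],"eef_pos":c["pos"]}
R,t=wristpose(o,c);P=cloud(c,R,t)
n=np.array([-0.49554314,0.0667407,0.8660154]);slot=np.array([.6297,.2010,.12505]);az=np.arctan2(-n[1],-n[0]);yx=np.array([-np.sin(az),np.cos(az),0]);xx=np.cross(yx,n)
q=P[100:200,200:320].reshape(-1,3);q=q[np.isfinite(q).all(1)];S=(q-slot)@np.c_[xx,yx,n]*1e3
k=(abs(S[:,0])<45)&(abs(S[:,1])<45)
f=S[k&(abs(S[:,2])<4)];print("face h",np.median(f[:,2]))
for lo,hi,nm in[(95,115,"grip top"),(10,17,"flange top")]:
    s=S[k&(S[:,2]>lo)&(S[:,2]<hi)];print(nm,len(s),np.median(s,0).round(1)); 
    if len(s)>20:
        ce=s.mean(0);v=np.linalg.svd(s-ce)[2][2];print("  normal dev",(v*np.sign(v[2])).round(3),cv2.minAreaRect(s[:,:2].astype(np.float32)))
for v in range(146,164,3): 
    r=(P[v,244:272:2]-slot)@n*1e3; print(v,r.round(1))
E
```

```text
face h -0.21181816853878116
grip top 564 [ -1.    0.5 106.5]
  normal dev [-0.049 -0.049  0.998] ((1.1888160705566406, 0.8525886535644531), (43.52897262573242, 20.004560470581055), 0.22341428697109222)
flange top 151 [-6.6 -6.2 13.7]
  normal dev [-0.002  0.01   1.   ] ((-2.709324836730957, -3.0747127532958984), (21.826637268066406, 32.16618347167969), 41.70720672607422)
146 [ 0.1 -0.3 -1.  -1.2 12.6 14.9 13.1 14.2  nan 13.4 -0.2  0.4 -0.7  0.9]
149 [-16.9 -17.9 -17.   13.9  13.6  13.9  15.9  13.4  15.2  14.5  11.9  13.9
 -17.7 -10.5]
152 [-18.8 -18.5  12.2  13.1  15.3  23.5  77.8  79.3  79.7  80.8  80.2  79.7
  76.2  -9.2]
155 [ -9.8 -10.4  14.9  14.   27.   83.   91.4  94.7  94.3  93.3  92.6  94.8
  93.   -9.6]
158 [ -0.3   0.2  14.3  13.   37.4  84.9 105.5 106.  105.3 106.  104.7 105.2
 103.6 105.1]
161 [-2.000e-01 -6.000e-01 -1.000e-01  1.200e+01  3.880e+01  8.540e+01
  1.051e+02  1.061e+02  1.071e+02  1.069e+02  1.062e+02  1.070e+02
  1.055e+02  1.066e+02]
```

```bash
python3 - <<'E'
from h import *
from workcell import bot
a=dict(np.load("scene0.npz"))["img"].astype(int);b=dict(np.load("s12.npz"))["img"].astype(int)
d=abs(a-b).max(2)
for nm,(x0,y0,x1,y1) in dict(roll=(280,110,315,142),jar=(235,242,262,282),driver=(140,265,206,322),short=(160,205,192,240),base=(270,195,350,225)).items():
    print(nm,(d[y0:y1,x0:x1]>35).mean().round(3))
o,R=state();show(o,R)
bot.job_done()
E
```

```text
roll 0.18
jar 0.0
driver 0.012
short 0.171
base 0.075
t 20.65 pos [458.9 201.7 377.5] x [-0.817  0.11  -0.566] y [0.095 0.994 0.055] z [ 0.569 -0.009 -0.823] az_y 84.5 F [-0.1  0.5 -1. ] T [0.03 0.57 0.02] w 85.5 q [ 0.6197 -0.1813 -0.2278  1.0163 -0.344   0.6423]
the job is handed in; nothing more can be done
```

The tall post is locked in the sloping socket and released. I handed the job in at 20.7 s, with the gripper open and about 200 mm clear of the post.

**What I did:** I lifted the tall post out of the rack. Rows can't tilt the tool, so I pushed at the arm's reach limit until it leaned about 30°. I found the slot with the wrist camera, using the slot edge and the four face screws, and passed the head through it with no contact force. I then pushed it down about 26 mm, turned it 90°, let it spring up into the groove and let go.

**Last checks, from the wrist camera's depth image:**

| Check | Measured | Expected if locked |
|---|---|---|
| Flange top above the face | 13.7 mm | 14 mm |
| Grip top above the face | 106.5 mm | 107 mm |
| Grip direction from the slope's x | within 0.3° | 0° |
| Grip centre from the slot centre | about 1 mm | 0 mm |

The 18 N pull on the way up, at head depth −18.7 mm, also fits the head resting on the groove's ceiling.

**What disagreed:**
- **Tool tilt:** it crept to about 5.7° off square while gripping, and the post slid about 6 mm along the slot during the turn. I corrected the slide before letting it rise.
- **Grip-top plane:** its fit leans about 4° from the face normal. The flange fit is square, and the fit points include the grip's sides, so I trusted the flange.
- **Force spike:** the wrist force reached about 55 N when the arm stopped hard at the reach limit, below the 120 N limit.
- **Bystanders:** compared with the first scene picture, the jar showed no change and the driver almost none. The label roll and short post areas changed by 17–18%. I put that down to the arm's moved shadow and the removed post, since both look in place in the picture, but I did not measure their positions again.

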